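# Charge the wax melter, start it and check its temperature

### The arm

A 7-joint arm with a two-finger parallel gripper is mounted at the origin on the work surface. World frame = base frame: x ahead of the robot, y to its left, z up, the work surface at z = 0. Lengths are in m, angles in rad, forces in N, time in s.
With the tool pointing down it reaches from about 0.4 to 0.9 m from the base axis. Payload 5.5 kg.
Tool frame: the origin (TCP) lies at the very end of the fingers, on their centre line; the grasp point (between the pads) lies 19 mm behind it; z points along the fingers, y is the line along which they close (so a half turn about z gives the same grasp; the last joint's range is limited). The gripper opens to 92 mm and grips with 3 to 60 N. Pads are 19 mm wide; open, the fingers measure 130 mm over their backs; the gripper's body (75 mm by 190 mm) begins 47 mm behind the grasp point.
Start: joints at [1.59, 0.501, -0.427, 1.55, 0.221, 1.138, -0.21], TCP at [0.157, -0.631, 0.227] pointing down, gripper open.
Joint ranges: [-2.88, 2.88], [-0.31, 2.03], [-1.54, 1.56], [0.2, 2.42], [-1.41, 4.55], [0.19, 2.02], [-2.57, 2.57]. Speed limits (rad/s): [2.57, 2.57, 3.14, 3.14, 3.14, 3.14, 3.14].

### API

Orientations are given as [roll, pitch, yaw] about the fixed x, y, z axes, in that order (R = Rz(yaw) Ry(pitch) Rx(roll)).
In Python, from station import manip, vision gives the robot as it stands. The module is installed in compiled form; this text tells all that it offers.
- The arm moves only by the tool apply_moves, never from a script. Its argument "commands" is a list of rows, each a list of 2 entries, a list of its own where there are three numbers: the shift along the tool's x, y, z normalised to -1 to 1, where 1 is 0.2 m, then the turn about the tool's z normalised to -1 to 1, where 1 is 60 degrees. In form: [[[tx, ty, tz], yaw], ...]. A call has 1 to 12 rows; each row is the pose to reach, as a shift and turn from the pose commanded when the call began, along the tool's axes at that moment; what a row does not reach only later rows make up. A row lasts 1/8 s, in which the tool goes at most 62.5 mm and 10.7 degrees, less where a joint would pass 70% of its speed; a pose out of reach is approached as far as the arm can. A call with a number of a shift or a turn outside -1 to 1 is refused whole. A call with a gripper value outside its range is refused whole. "claw" is the opening, from 0 (shut) to 1 (fully open), set as the call begins (left out, the last holds). The fingers move at their own pace and stop on an object; "force" is the grip in N (left out, the last holds). Time passes only in rows, so rows that repeat a pose let the fingers close. It gives the time, the measured TCP pose, the force, the opening and the grip force at its end, in the units of the state.
- manip.get_state(): the state, without advancing time (a new reading comes with each control period).
- vision.snapshot(name): name is "scene" or "top" or "wrist"; returns a dict with "pixels" (480x640x3 uint8, red, green, blue), "depth" (480x640 float32, m along the optical axis (not along the pixel's ray), 0 where there is no reading), "camera_matrix" (3x3 intrinsics, pixels), "xyz" and "attitude" of the camera in the world. Camera axes: x right, y down, z forward; pixel columns grow to the right and rows downward; lengths in m; the calibration is good to about 2 mm. A picture is of the moment at which its call begins.
- manip.hand_in(): hands the job in; it is judged then, once.
The state is a dict: "clock": time; "q": joint angles; "dq": joint speeds; "joint_torque": joint torques, N m; "eef_pos": TCP position; "orientation": TCP orientation; "ft_force": force on the tool from outside, world axes, zero at the start; "torque": the same for the moment, N m; "opening": opening from 0.0 (shut) to 1.0 (fully open); "grip_force": force on a finger pad.
Only numpy, scipy, OpenCV 4.12 (cv2) and the standard library are available. Lean on these libraries where they do the work, as an engineer would, in place of code of your own. Each camera call takes 0.05 s, during which the arm holds its last target. There are 200 camera calls.

### The job

Load the wax melter: put every wax bar from the bench into its pot, and pour all the wax balls out of the jug into the pot, then stand the empty jug upright on the round cork coaster. Once all the wax is in, press the melter's keys fully down one at a time in this order: round, long, square. Finally pick up the stick thermometer, hold it steady with its lens about 5 cm from the centre of the dark round spot on the side of the pot, pointing straight at it, for at least a second and a half, and lay it back on its rubber mat; leave the glass candle and the oil bottle alone.

Things in the scene. Friction and masses are not known exactly. Their poses are not given: they have to be found in the camera images.
- melter: wax melter, fixed: open steel pot (outer diameter 176 mm at foot, 184 at rim, wall 4, rim 100 mm above the bench, inner floor 16) and on its -y side a key console (180 along x, 100 along y, centred at y = -165, top 46 mm above the bench) on one plinth 10 mm high, x -100 to 100, y -220 to 100. Origin on the bench under the pot's centre. Two grips at x = -100 and 100 mm just below the rim
- spot (a point): centre of the face of the matt dark round spot (40 mm diameter, 8 mm proud) on the side of the pot, 55 mm above the bench; it faces along the melter's +y axis
- key_round (a joint): spring key on the melter's console, plain white plastic on a grey panel, round, 28 mm diameter, at the console's end of smaller melter x (nearest the robot); its top is centred at x = -56, y = -165, z = 60 mm in the melter's frame, 14 mm above the console. Joint value: 0 up, 0.006 m fully down; starts to move at about 1.2 N and is fully down at about 4 N.
- key_square (a joint): spring key on the melter's console, plain white plastic on a grey panel, square, 26 mm, the middle one of the three; its top is centred at x = 0, y = -165, z = 60 mm in the melter's frame, 14 mm above the console. Joint value: 0 up, 0.006 m fully down; starts to move at about 1.2 N and is fully down at about 4 N.
- key_long (a joint): spring key on the melter's console, plain white plastic on a grey panel, oblong, 18 by 56 mm (long along the melter's y), at the console's end of larger melter x (farthest from the robot); its top is centred at x = 56, y = -165, z = 60 mm in the melter's frame, 14 mm above the console. Joint value: 0 up, 0.006 m fully down; starts to move at about 1.2 N and is fully down at about 4 N.
- jug: aluminium pouring jug, 100 mm tall, outer diameter 86 mm at the foot, 98 at the rim, wall 3, floor 6, about 0.16 kg. Black loop handle on its +x side: upright bar 20 (x) by 16 (y) by 72 mm tall, its middle 92 mm from the axis and 55 mm above the foot, joined to the jug at top and bottom. Origin: centre of the underside, z up through the mouth. The balls roll out when it is tipped well past level
- jug_rim (a point): centre of the jug's mouth, 100 mm above its underside
- coaster: round cork coaster, 140 mm diameter, 6 mm thick, fixed flat on the bench; origin at the centre of its underside
- mat: black rubber mat, 220 mm along its x, 100 mm along its y, 6 mm thick, fixed flat on the bench; origin at the centre of its underside
- thermometer: stick thermometer lying along its x axis: grey grip 28 mm wide (y) from x = -70 to 30 mm and a white head 36 mm wide from x = 26 to 70 mm, about 28 mm tall, 0.14 kg. Origin at the centre of its underside, centre of mass about 5 mm ahead of it; it looks along +x out of its lens. It reads by itself when held on target (no trigger)
- lens (a point): the thermometer's lens: front end, x = 73 mm, 14 mm above its underside; it looks along the thermometer's +x axis
- candle: bystander: candle in an amber glass, 76 mm diameter, 85 mm tall; origin at the centre of its underside
- oil: bystander: amber oil bottle with black cap, 52 mm diameter, 110 mm tall; origin at the centre of its underside
- ball1: ivory wax ball, 25 mm diameter, 10 g, in the jug at the start (4 to 6 of the six are present); origin at its centre
- ball2: ivory wax ball, 25 mm diameter, 10 g, in the jug at the start (4 to 6 of the six are present); origin at its centre
- ball3: ivory wax ball, 25 mm diameter, 10 g, in the jug at the start (4 to 6 of the six are present); origin at its centre
- ball4: ivory wax ball, 25 mm diameter, 10 g, in the jug at the start (4 to 6 of the six are present); origin at its centre
- ball5: ivory wax ball, 25 mm diameter, 10 g, in the jug at the start (4 to 6 of the six are present); origin at its centre
- ball6: ivory wax ball, 25 mm diameter, 10 g, in the jug at the start (4 to 6 of the six are present); origin at its centre
- bar1: ivory wax bar, 80 mm along x, 30 mm wide (y), 30 mm tall, 65 g, lying on the bench in front of the melter (1 to 3 of the three are present); origin at the centre of its underside as it lies
- bar2: ivory wax bar, 80 mm along x, 30 mm wide (y), 30 mm tall, 65 g, lying on the bench in front of the melter (1 to 3 of the three are present); origin at the centre of its underside as it lies
- bar3: ivory wax bar, 80 mm along x, 30 mm wide (y), 30 mm tall, 65 g, lying on the bench in front of the melter (1 to 3 of the three are present); origin at the centre of its underside as it lies
There are look-alikes about, which are no part of the job. Several things have the shape of the jug; the one meant has the colours described above.

How it is judged:
By the outcome, as a careful person would: the job done as asked, in the order asked, and still so for the second after the job is handed in, with the robot touching nothing.
Of ball1, ball2, ball3, ball4, ball5, ball6 only 4 to 6 are there at a start; the rules pass over those that are not, and their reading is None.
Of bar1, bar2, bar3 only 1 to 3 are there at a start; the rules pass over those that are not, and their reading is None.
At some moment in a run one of thermometer, jug, bar1, bar2, bar3 may be knocked a few centimetres aside while the robot is not near it.
It also fails if it takes over 210 s, if anything falls off the work surface, if the arm or the gripper's body presses on something with over 40 N, if the wrist force passes 120 N, or if a joint passes its speed limit or range.

## Working session

There is one attempt and no reset: what is moved stays moved. The work goes in short steps, Python scripts to look and compute and a tool call to move; the robot and the scene stay as the last step left them, time stands still between calls to the robot, and variables do not carry over. Pictures are saved under pics/ and viewed, at most 14 in all, crops included, and the job is handed in when it is done.

Besides the shell and the picture viewer there is one more tool, called after ">>>" in YAML: its name, and indented under it one key for each argument. apply_moves: Moves the arm, as the interface text tells. Its arguments: {"type":"object","properties":{"commands":{"type":"array","items":{"type":"array"}},"claw":{"type":"number"},"force":{"type":"number"}},"required":["commands"]}

```bash
mkdir -p pics
python3 - <<'E'
from station import manip, vision
import cv2,pickle
for n in("scene","top"):
    s=vision.snapshot(n); pickle.dump(s,open(n+".pkl","wb"))
    cv2.imwrite(f"pics/{n}0.png",s["pixels"][:,:,::-1]); print(n,s["xyz"],s["attitude"],s["camera_matrix"])
print(manip.get_state())
E
```

```text
scene [1.54350358 0.10327084 1.53724612] [-2.53118529 -0.00396268  1.79637797] [[618.61767676   0.         323.9807865 ]
 [  0.         618.61767676 237.44973174]
 [  0.           0.           1.        ]]
top [ 0.39433896 -0.11172843  1.46648024] [-3.02325506  0.00652202 -1.57963691] [[561.20684255   0.         321.06214645]
 [  0.         561.20684255 239.41691662]
 [  0.           0.           1.        ]]
{'clock': 0.1, 'q': array([ 1.59018273,  0.50175945, -0.42677888,  1.55134584,  0.22083157,
        1.13830704, -0.2103057 ]), 'dq': array([ 7.37741893e-04, -8.46742728e-04, -9.42829893e-04, -1.99822057e-03,
        2.67575739e-05,  7.74501392e-06, -2.18415872e-04]), 'joint_torque': array([-1.08097921e-02, -5.67873967e+01, -5.83813414e+00, -2.79911041e+01,
       -6.90048700e-02,  2.42099242e-02,  5.89066144e-05]), 'eef_pos': array([ 0.15669498, -0.63017662,  0.22577603]), 'orientation': array([-3.13982979e+00, -1.97300434e-05,  2.43844448e-01]), 'ft_force': array([-0.19221483, -0.75944057, -0.00797965]), 'torque': array([-0.01761713,  0.05321668, -0.04321326]), 'grip_force': 0.0, 'opening': 0.999626050253287}
```

View pics/scene0.png

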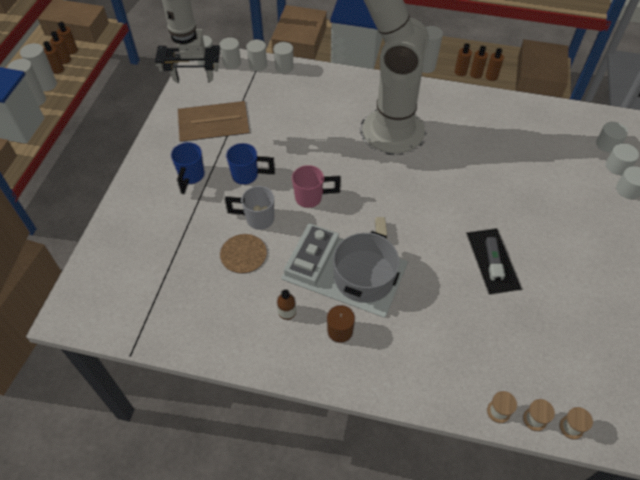

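View pics/top0.png

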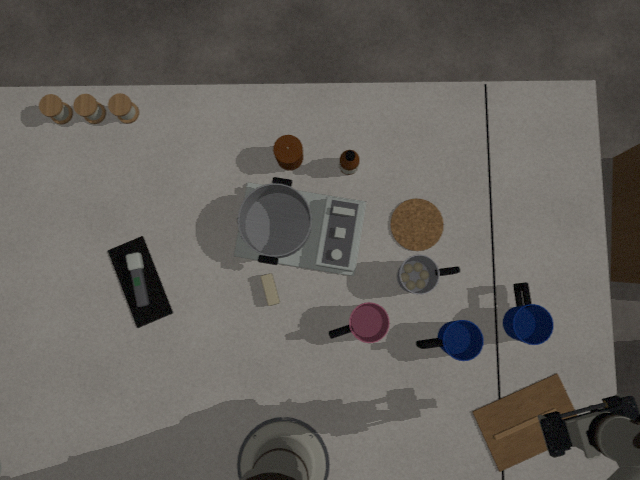

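The scene view shows the robot at top, the pot at (365,265), the aluminium jug with balls at (259,208), the coaster at (243,253) and the mat with the thermometer at (494,260). The top view shows the pot at (275,220), keys at (343,211), (340,232) and (337,254), one bar at (270,290), the coaster at (417,224) and the thermometer at (138,280).

Jug candidates in the top view:
- Aluminium at (419,275)
- Pink at (369,322)
- Blue at (461,340)
- Blue at (530,324)

The aluminium one fits the description: bare grey metal, black handle, ivory balls inside. I'll confirm it in a crop while measuring.

```bash
cat > h.py <<'E'
import numpy as np, cv2, pickle
from scipy.spatial.transform import Rotation as R
def cloud(s):
    K=s["camera_matrix"];d=s["depth"];v,u=np.mgrid[:480,:640]
    p=np.stack([(u-K[0,2])/K[0,0]*d,(v-K[1,2])/K[1,1]*d,d],-1)
    return p@R.from_euler("xyz",s["attitude"]).as_matrix().T+s["xyz"]
def ray(s,uv,z):
    K=s["camera_matrix"];uv=np.atleast_2d(uv).astype(float)
    r=np.c_[(uv[:,0]-K[0,2])/K[0,0],(uv[:,1]-K[1,2])/K[1,1],np.ones(len(uv))]@R.from_euler("xyz",s["attitude"]).as_matrix().T
    return s["xyz"]+r*((z-s["xyz"][2])/r[:,2])[:,None]
def proj(s,P):
    q=(np.atleast_2d(P)-s["xyz"])@R.from_euler("xyz",s["attitude"]).as_matrix()
    K=s["camera_matrix"];return np.c_[q[:,0]/q[:,2]*K[0,0]+K[0,2],q[:,1]/q[:,2]*K[1,1]+K[1,2]]
def rect(pts):  # min-area rectangle in mm: centre,size,angle deg of long side
    (c,s,a)=cv2.minAreaRect((pts[:,:2]*1000).astype(np.float32))
    if s[0]<s[1]: s=s[::-1];a+=90
    return np.round(c,1),np.round(s,1),round(a,1)
E
python3 - <<'E'
from h import *
for n in("top","scene"):
    s=pickle.load(open(n+".pkl","rb"));P=cloud(s);img=s["pixels"];hsv=cv2.cvtColor(img,cv2.COLOR_RGB2HSV)
    print(n,"bench z",np.median(P[...,2][(abs(P[...,0]-.4)<.1)&(abs(P[...,1]-.3)<.1)]))
    for y0 in ():pass
    if n=="top":
        for nm,(u,v) in dict(bar=(270,290),coaster=(417,224),kr=(337,254),ks=(340,232),kl=(343,211),pot=(275,220),jug=(419,275),hand=(450,271),mat=(160,310),thg=(140,290),thh=(135,262)).items(): print(nm,np.round(P[v,u],3),hsv[v,u])
    c=img[180:340,220:490] if n=="top" else img[130:330,180:440]
    cv2.imwrite(f"pics/c_{n}.png",cv2.resize(c[:,:,::-1],None,fx=2.9,fy=2.9,interpolation=cv2.INTER_CUBIC))
E
```

```text
top bench z 0.00034004579350843667
bar [0.437 0.028 0.025] [ 22  56 131]
coaster [ 0.607 -0.356  0.004] [ 16 129 101]
kr [ 0.525 -0.144  0.056] [ 35  12 130]
ks [ 0.58  -0.152  0.058] [ 35  12 129]
kl [ 0.634 -0.16   0.059] [ 40  12 130]
pot [0.619 0.016 0.015] [30  4 69]
jug [ 0.472 -0.357  0.007] [17 23 78]
hand [ 0.477 -0.42   0.088] [ 27 182  14]
mat [0.388 0.315 0.006] [60 28  9]
thg [0.439 0.359 0.034] [90  8 65]
thh [0.511 0.373 0.037] [ 36  10 129]
scene bench z 0.0020141841481153833
```

View pics/c_top.png

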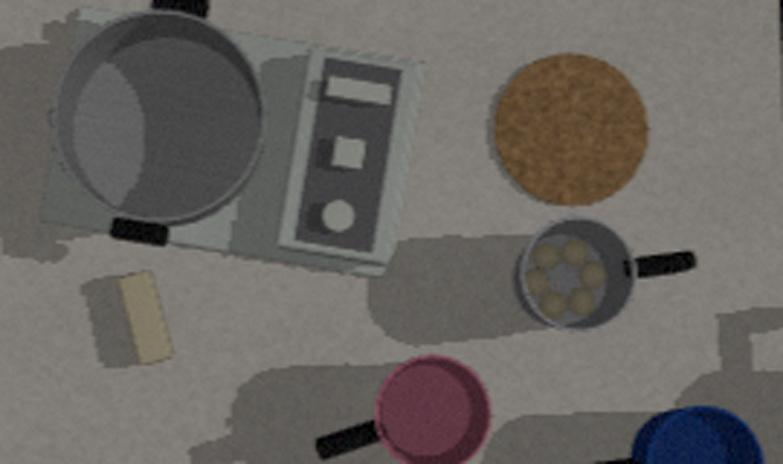

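View pics/c_scene.png

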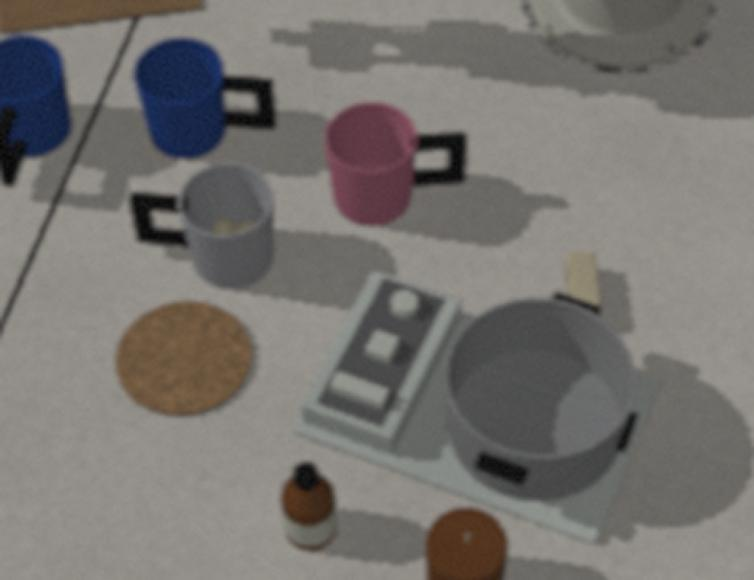

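The crops confirm that the aluminium jug, top crop (577,272), holds six ivory balls and has its black handle to the right. There is one bar at (147,317), and the keys are round (338,216), square (349,153) and long (359,91). Next I'll measure them precisely.

```bash
cat > meas.py <<'E'
from h import *
def circ(p):
    A=np.c_[2*p[:,:2],np.ones(len(p))];b=(p[:,:2]**2).sum(1);x=np.linalg.lstsq(A,b,rcond=None)[0]
    return np.round(x[:2],4),round(float(np.sqrt(x[2]+x[0]**2+x[1]**2)),4)
def near(P,c,r): return np.hypot(P[...,0]-c[0],P[...,1]-c[1])<r
def run(s):
    P=cloud(s);hsv=cv2.cvtColor(s["pixels"],cv2.COLOR_RGB2HSV);H,S,V=[hsv[...,i] for i in range(3)];Z=P[...,2]
    def blob(m,zpl):
        n,l,st,c=cv2.connectedComponentsWithStats(m.astype(np.uint8));i=1+np.argmax(st[1:,4]) if n>1 else 0
        return l==i,ray(s,c[i],zpl)[0],st[i,4]
    for nm,c in dict(kr=(.525,-.147),ks=(.58,-.155),kl=(.634,-.163)).items():
        k,p,a=blob(near(P,c,.032)&(V>105)&(Z>.05),.06); print(nm,np.round(p,4),a,"z",np.round(np.median(Z[k]),4))
    for nm,c,r,z in(("pot",(.62,.01),.13,.1),("jug",(.475,-.35),.06,.1)):
        m=near(P,c,r)&(abs(Z-z)<.006); print(nm,"rim",circ(P[m]),m.sum(),"zmax",np.round(np.percentile(Z[near(P,c,r)],99),4))
    m=near(P,(.48,-.425),.06)&(Z>.07)&(V<45)&(P[...,1]<-.395); q=P[m]
    print("handle",rect(q),m.sum(),np.round(q.mean(0),4),"z",np.round(np.median(q[:,2]),4))
    m=near(P,(.437,.028),.07)&(H<35)&(S>45)&(Z>.012); k,p,a=blob(m,.03); q=P[k]; print("bar",rect(q),"z",np.round(np.percentile(q[:,2],[5,50,95]),4),a)
    m=near(P,(.607,-.355),.1)&(S>90)&(H<30); k,p,a=blob(m,.006);print("coaster",np.round(p,4),rect(P[k]),np.median(Z[k]))
    m=near(P,(.43,.355),.17)&(V<40)&(Z<.02);print("mat",rect(P[m]),np.median(Z[m]))
    m=near(P,(.47,.365),.1)&(Z>.018);q=P[m];print("therm",rect(q),"z",np.round(np.percentile(q[:,2],[50,95]),4))
    hd=q[V[m]>100];print(" head",rect(hd) if len(hd)>5 else None, hd.mean(0) if len(hd) else 0)
    gr=q[V[m]<=100];print(" grip",rect(gr),gr.mean(0),q.mean(0))
if __name__=="__main__":
    for n in("top","scene"): print("==",n);run(pickle.load(open(n+".pkl","rb")))
E
python3 meas.py
```

```text
== top
kr [ 0.5245 -0.1423  0.06  ] 85 z 0.059
ks [ 0.5795 -0.1521  0.06  ] 96 z 0.0592
kl [ 0.6345 -0.162   0.06  ] 135 z 0.0594
pot rim (array([0.6078, 0.0097]), 0.0893) 395 zmax 0.1014
jug rim (array([ 0.4699, -0.3438]), 0.0474) 180 zmax 0.1018
handle (array([ 478.6, -418.8]), array([46.3, 15.3]), 96.9) 117 [ 0.4785 -0.4181  0.0899] z 0.0899
bar (array([439. ,  28.7]), array([78.6, 29.6]), 14.6) z [0.0237 0.0287 0.0337] 348
coaster [ 0.6057 -0.3544  0.006 ] (array([ 606., -355.]), array([136.6, 135.5]), 179.6) 0.0053687923237653035
mat (array([463.1, 371.5]), array([219.2, 101. ]), 22.7) 0.004538846397778462
therm (array([469.4, 367.1]), array([143.2,  37.1]), 13.6) z [0.0298 0.0356]
 head (array([514.4, 377.7]), array([40.3, 35.4]), 12.7) [0.51418811 0.37676933 0.03199355]
 grip (array([469.4, 367.1]), array([143.2,  37.1]), 13.6) [0.45135527 0.36379679 0.02839257] [0.47120203 0.36789438 0.02953   ]
== scene
kr [ 0.5254 -0.1397  0.06  ] 66 z 0.0593
ks [ 0.5813 -0.1499  0.06  ] 76 z 0.0599
kl [ 0.6366 -0.1594  0.06  ] 128 z 0.0594
pot rim (array([0.6096, 0.0119]), 0.0895) 360 zmax 0.1025
jug rim (array([ 0.471 , -0.3431]), 0.0479) 153 zmax 0.1046
handle (array([ 483.8, -415.6]), array([41. , 14.9]), 96.7) 66 [ 0.4839 -0.417   0.0881] z 0.089
bar (array([454.4,  32.4]), array([100.9,  29.5]), 7.5) z [0.0245 0.0302 0.0384] 148
coaster [ 0.6079 -0.3517  0.006 ] (array([ 606.9, -352.7]), array([134.8, 131.7]), 161.5) 0.006414198206878496
mat (array([464.6, 373.1]), array([219.9,  99.3]), 21.0) 0.0061309758662118075
therm (array([464.8, 386. ]), array([152.1,  65.6]), 9.8) z [0.0309 0.038 ]
 head (array([513.9, 380.2]), array([48.2, 37.4]), 11.9) [0.51616954 0.37927541 0.03232081]
 grip (array([464.7, 386. ]), array([152.1,  64.7]), 10.4) [0.45595417 0.36687621 0.02950662] [0.47771266 0.37135659 0.03052351]
```

```bash
cat > go.py <<'E'
import sys,numpy as np
from station import manip
from scipy.spatial.transform import Rotation as R
s=manip.get_state();p=s["eef_pos"];M=R.from_euler("xyz",s["orientation"]).as_matrix()
psi=np.degrees(np.arctan2(M[1,0],M[0,0]))
print("t %.1f"%s["clock"],np.round(p,4),"psi %.1f tilt %.2f"%(psi,np.degrees(np.arccos(-M[2,2]))),"F",np.round(s["ft_force"],1),"T",np.round(s["torque"],2),"open %.3f grip %.1f"%(s["opening"],s["grip_force"]),"q",np.round(s["q"],2))
for a in sys.argv[1:]:
    x,y,z,*w=map(float,a.split(","))
    d=M.T@(np.array([x,y,z])-p)/.2; t=(psi-w[0]+180)%360-180 if w else 0
    print(a,"->",np.round(d,3),"yaw",round(t/60,3))
E
python3 go.py .35,-.45,.25,14.6 .42,-.2,.25,14.6 .439,.029,.15,14.6
```

```text
t 0.1 [ 0.1567 -0.6302  0.2258] psi 14.0 tilt 0.10 F [-0.2 -0.8 -0. ] T [-0.02  0.05 -0.04] open 1.000 grip 0.0 q [ 1.59  0.5  -0.43  1.55  0.22  1.14 -0.21]
.35,-.45,.25,14.6 -> [ 1.155 -0.641 -0.12 ] yaw -0.01
.42,-.2,.25,14.6 -> [ 1.797 -1.77  -0.118] yaw -0.01
.439,.029,.15,14.6 -> [ 2.166 -2.857  0.384] yaw -0.01
```

>>> apply_moves:
  commands:
    - [[0.5,-0.35,-0.1],-0.01]
    - [[1,-0.7,-0.12],-0.01]
    - [[1,-0.9,-0.12],-0.01]
    - [[1,-0.9,-0.12],-0.01]
    - [[1,-0.9,-0.12],-0.01]

```text
clock: 0.72
eef_pos: [0.3098, -0.4038, 0.251]
orientation: [-3.141, -0.0, 0.26]
ft_force: [-1.0, -0.3, 0.8]
opening: 0.999
grip_force: 0.0
```

>>> apply_moves:
  commands:
    - [[0.4,-0.4,0],0]
    - [[0.8,-0.8,0],0]
    - [[0.9,-1,0],0]
    - [[0.9,-1,0],0]
    - [[0.9,-1,0],0]

```text
clock: 1.35
eef_pos: [0.4328, -0.1655, 0.251]
orientation: [-3.141, -0.001, 0.259]
ft_force: [-0.2, 0.1, 0.4]
opening: 0.999
grip_force: 0.0
```

>>> apply_moves:
  commands:
    - [[0.15,-0.5,0],0]
    - [[0.25,-0.9,0.2],0]
    - [[0.25,-0.95,0.3],0]
    - [[0.25,-0.95,0.3],0]
    - [[0.25,-0.95,0.3],0]

```text
clock: 1.98
eef_pos: [0.4314, 0.0285, 0.19]
orientation: [-3.14, 0.002, 0.257]
ft_force: [-0.9, -0.6, 0.1]
opening: 1.005
grip_force: 0.0
```

```bash
python3 go.py .439,.029,.15,14.6
python3 - <<'E'
from h import *
from station import vision
s=vision.snapshot("wrist");pickle.dump(s,open("w1.pkl","wb"));cv2.imwrite("pics/w1.png",s["pixels"][:,:,::-1]);P=cloud(s)
hsv=cv2.cvtColor(s["pixels"],cv2.COLOR_RGB2HSV);m=(np.hypot(P[...,0]-.439,P[...,1]-.029)<.08)&(hsv[...,0]<35)&(hsv[...,1]>45)&(P[...,2]>.022)&(P[...,2]<.05);print(s["xyz"],s["attitude"]);q=P[m];print(rect(q) if m.any() else 0,m.sum(),np.median(q[:,2]))
E
```

```text
t 2.0 [0.4314 0.0285 0.19  ] psi 14.7 tilt 0.12 F [-0.9 -0.6  0.1] T [-0.01 -0.04  0.01] open 1.005 grip 0.0 q [ 0.68  0.22 -0.89  2.09  0.21  0.92 -1.64]
.439,.029,.15,14.6 -> [0.038 0.008 0.2  ] yaw 0.002
[0.51212984 0.05113678 0.34662755] [ 2.82543872e+00  1.63139632e-03 -1.31293680e+00]
(array([438.4,  33.7]), array([78.9, 28.9]), 15.5) 3548 0.028659485708762644
```

>>> apply_moves:
  commands:
    - [[0.035,-0.01,0.3],0]
    - [[0.035,-0.01,0.6],0]
    - [[0.035,-0.01,0.8],0]
    - [[0.035,-0.01,0.92],0]
    - [[0.035,-0.01,0.92],0]

```text
clock: 2.65
eef_pos: [0.4377, 0.0292, 0.0056]
orientation: [3.141, 0.003, 0.252]
ft_force: [0.6, -0.2, -0.1]
opening: 1.003
grip_force: 0.0
```

>>> apply_moves:
  commands:
    - [[0,0,0],0]
    - [[0,0,0],0]
    - [[0,0,0],0]
    - [[0,0,0],0]
    - [[0,0,0],0]
  claw: 0
  force: 20

```text
clock: 3.28
eef_pos: [0.4385, 0.0311, 0.0069]
orientation: [3.141, -0.0, 0.254]
ft_force: [0.2, -0.3, 0.6]
opening: 0.505
grip_force: 0.0
```

```bash
python3 go.py .44,.03,.2,14.6 .609,.011,.2,14.6 .609,.011,.09,14.6
```

```text
t 3.3 [0.4385 0.0311 0.0069] psi 14.6 tilt 0.03 F [ 0.2 -0.3  0.6] T [ 0.07  0.   -0.01] open 0.505 grip 0.0 q [ 0.4   0.57 -0.63  2.19  0.64  0.56 -2.02]
.44,.03,.2,14.6 -> [ 0.006  0.008 -0.965] yaw -0.0
.609,.011,.2,14.6 -> [ 0.8    0.312 -0.965] yaw -0.0
.609,.011,.09,14.6 -> [ 0.8    0.312 -0.415] yaw -0.0
```

>>> apply_moves:
  commands:
    - [[0,0,0],0]
    - [[0,0,0],0]
    - [[0,0,0],0]
    - [[0,0,-0.3],0]
    - [[0,0,-0.6],0]
    - [[0,0,-0.9],0]
    - [[0.2,0.1,-0.96],0]
    - [[0.5,0.2,-0.96],0]
    - [[0.8,0.31,-0.96],0]
    - [[0.8,0.31,-0.96],0]
    - [[0.8,0.31,-0.96],0]

```text
clock: 4.65
eef_pos: [0.6076, 0.0122, 0.1977]
orientation: [-3.14, 0.002, 0.255]
ft_force: [-0.2, 0.0, -1.8]
opening: 0.321
grip_force: 20.0
```

```bash
python3 go.py .609,.011,.052,14.6
```

```text
t 4.7 [0.6076 0.0122 0.1977] psi 14.6 tilt 0.15 F [-0.2  0.  -1.8] T [ 0.01 -0.   -0.03] open 0.321 grip 20.0 q [ 0.53  0.55 -0.81  1.68  0.44  1.11 -1.73]
.609,.011,.052,14.6 -> [0.007 0.008 0.729] yaw 0.0
```

>>> apply_moves:
  commands:
    - [[0,0,0.3],0]
    - [[0,0,0.5],0]
    - [[0,0,0.65],0]
    - [[0,0,0.73],0]
    - [[0,0,0.73],0]
    - [[0,0,0.73],0]

```text
clock: 5.4
eef_pos: [0.6097, 0.0117, 0.0544]
orientation: [3.141, -0.002, 0.254]
ft_force: [-0.1, 0.5, -0.1]
opening: 0.323
grip_force: 20.0
```

>>> apply_moves:
  commands:
    - [[0,0,0],0]
    - [[0,0,0],0]
    - [[0,0,0],0]
    - [[0,0,-0.25],0]
    - [[0,0,-0.5],0]
    - [[0,0,-0.75],0]
    - [[0,0,-1],0]
    - [[0,0,-1],0]
    - [[0,0,-1],0]
  claw: 0.6

```text
clock: 6.52
eef_pos: [0.6084, 0.0112, 0.2523]
orientation: [3.141, 0.001, 0.254]
ft_force: [-0.2, -0.7, 1.0]
opening: 0.601
grip_force: 0.0
```

```bash
python3 - <<'E'
from h import *
from station import vision
from meas import circ,near
s=vision.snapshot("top");pickle.dump(s,open("top.pkl","wb"));cv2.imwrite("pics/t2.png",cv2.resize(s["pixels"][140:340,90:490,::-1],None,fx=2,fy=2))
E
python3 go.py; python3 meas.py 2>/dev/null | sed -n 5,7p
```

```text
t 6.6 [0.6079 0.0111 0.2515] psi 14.6 tilt 0.11 F [ 0.6 -0.3  0.2] T [ 0.01 -0.    0.03] open 0.599 grip 0.0 q [ 0.55  0.5  -0.85  1.62  0.39  1.2  -1.69]
pot rim (array([0.6075, 0.0092]), 0.0887) 59 zmax 0.704
jug rim (array([ 0.4699, -0.3434]), 0.0473) 169 zmax 0.1023
handle (array([ 478.3, -417.3]), array([45.2, 15.1]), 97.0) 117 [ 0.4784 -0.4173  0.09  ] z 0.0904
```

```bash
python3 go.py .54,-.18,.22,74.6 .481,-.435,.2,96.7
```

```text
t 6.6 [0.6079 0.0111 0.2515] psi 14.6 tilt 0.11 F [ 0.6 -0.3  0.2] T [ 0.01 -0.    0.03] open 0.599 grip 0.0 q [ 0.55  0.5  -0.85  1.62  0.39  1.2  -1.69]
.54,-.18,.22,74.6 -> [-0.569  0.839  0.159] yaw -1.001
.481,-.435,.2,96.7 -> [-1.175  1.999  0.26 ] yaw -1.369
```

View pics/t2.png

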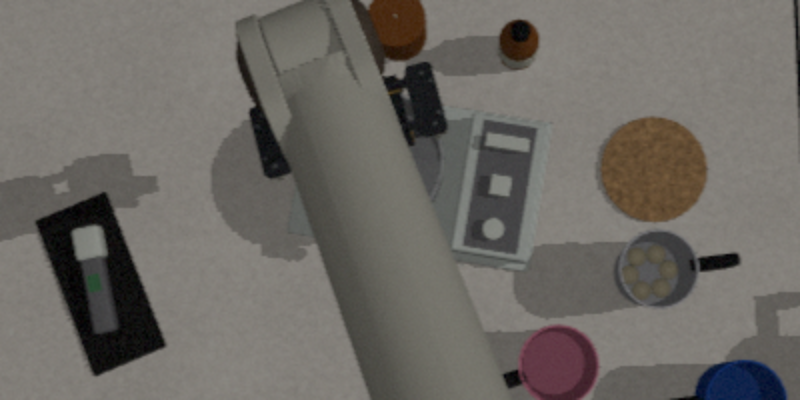

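The view shows the arm over the pot, the bench clear of the bar, and the jug still at crop (657,268) with its handle to the right. Now to the jug handle.

>>> apply_moves:
  commands:
    - [[-0.1,0.14,0],-0.17]
    - [[-0.2,0.28,0],-0.34]
    - [[-0.3,0.42,0],-0.5]
    - [[-0.4,0.56,0.1],-0.67]
    - [[-0.5,0.7,0.1],-0.83]
    - [[-0.57,0.84,0.15],-1]
    - [[-0.57,0.84,0.15],-1]
    - [[-0.57,0.84,0.15],-1]
  claw: 1

```text
clock: 7.58
eef_pos: [0.5403, -0.1788, 0.2218]
orientation: [-3.14, -0.002, 1.3]
ft_force: [-0.8, 0.6, -0.0]
opening: 1.002
grip_force: 0.0
```

```bash
python3 go.py .481,-.435,.2,96.7
```

```text
t 7.6 [ 0.5403 -0.1788  0.2218] psi 74.5 tilt 0.13 F [-0.8  0.6 -0. ] T [-0.04 -0.07 -0.02] open 1.002 grip 0.0 q [ 1.06  0.55 -1.07  1.75  0.52  1.16 -0.43]
.481,-.435,.2,96.7 -> [-1.314  0.057  0.107] yaw -0.37
```

>>> apply_moves:
  commands:
    - [[-0.3,0.02,0],-0.1]
    - [[-0.6,0.04,0],-0.2]
    - [[-0.9,0.05,0.1],-0.3]
    - [[-1,0.06,0.1],-0.37]
    - [[-1,0.06,0.1],-0.37]
    - [[-1,0.06,0.1],-0.37]

```text
clock: 8.32
eef_pos: [0.5006, -0.3728, 0.2033]
orientation: [3.14, -0.001, 1.691]
ft_force: [0.5, -0.1, 0.0]
opening: 1.002
grip_force: 0.0
```

```bash
python3 go.py .481,-.435,.15,96.7
python3 - <<'E'
from h import *
from station import vision
from meas import circ,near
s=vision.snapshot("wrist");P=cloud(s);V=s["pixels"].max(2);cv2.imwrite("pics/w2.png",s["pixels"][:,:,::-1])
m=near(P,(.481,-.435),.05)&(V<60)&(P[...,2]>.08)&(P[...,2]<.1);print("handle",rect(P[m]) if m.any() else 0,m.sum(),P[m].mean(0))
m=near(P,(.47,-.343),.06)&(abs(P[...,2]-.1)<.006);print(circ(P[m]) if m.any() else 0,m.sum())
E
```

```text
t 8.3 [ 0.5006 -0.3728  0.2033] psi 96.9 tilt 0.08 F [ 0.5 -0.1  0. ] T [-0.01 -0.15 -0.01] open 1.002 grip 0.0 q [ 1.33  0.7  -1.09  1.63  0.65  1.22  0.22]
.481,-.435,.15,96.7 -> [-0.297 -0.135  0.266] yaw 0.003
handle (array([ 478.2, -413.7]), array([47.3, 15. ]), 96.8) 1261 [ 0.47834082 -0.412687    0.08930494]
(array([ 0.4688, -0.3378]), 0.0468) 2744
```

>>> apply_moves:
  commands:
    - [[-0.15,-0.07,0],0]
    - [[-0.29,-0.135,0],0]
    - [[-0.29,-0.135,0.2],0]
    - [[-0.29,-0.135,0.4],0]
    - [[-0.29,-0.135,0.6],0]
    - [[-0.29,-0.135,0.75],0]
    - [[-0.29,-0.135,0.84],0]
    - [[-0.29,-0.135,0.84],0]

```text
clock: 9.38
eef_pos: [0.4793, -0.4351, 0.0342]
orientation: [-3.141, -0.001, 1.69]
ft_force: [0.7, -0.1, 0.2]
opening: 1.0
grip_force: 0.0
```

>>> apply_moves:
  commands:
    - [[0,0,0],0]
    - [[0,0,0],0]
    - [[0,0,0],0]
    - [[0,0,0],0]
    - [[0,0,0],0]
    - [[0,0,0],0]
    - [[0,0,0],0]
    - [[0,0,0],0]
    - [[0,0,0],0]
    - [[0,0,0],0]
  claw: 0
  force: 50

```text
clock: 10.62
eef_pos: [0.4791, -0.4365, 0.0347]
orientation: [3.141, -0.0, 1.689]
ft_force: [0.5, 0.4, -0.2]
opening: 0.168
grip_force: 49.9
```

```bash
python3 go.py
```

```text
t 10.6 [ 0.4791 -0.4365  0.0347] psi 96.8 tilt 0.01 F [ 0.5  0.4 -0.2] T [-0.03 -0.16 -0.  ] open 0.168 grip 49.9 q [ 1.31  0.91 -0.93  1.66  0.84  1.01  0.21]
```

>>> apply_moves:
  commands:
    - [[0,0,-0.1],0]
    - [[0,0,-0.25],0]
    - [[0,0,-0.4],0]
    - [[0,0,-0.6],0]
    - [[0,0,-0.8],0]
    - [[0,0,-1],0]
    - [[0,0,-1],0]
    - [[0,0,-1],0]

```text
clock: 11.62
eef_pos: [0.4786, -0.4365, 0.2348]
orientation: [-3.141, 0.0, 1.689]
ft_force: [-0.6, 0.3, -1.4]
opening: 0.172
grip_force: 49.9
```

```bash
python3 go.py .54,-.24,.25,79.9 .5985,-.0477,.25,79.9
python3 - <<'E'
from station import vision
import cv2,numpy as np
s=vision.snapshot("scene");cv2.imwrite("pics/s3.png",cv2.resize(s["pixels"][100:320,150:450,::-1],None,fx=2.4,fy=2.4))
E
```

```text
t 11.6 [ 0.4786 -0.4365  0.2348] psi 96.8 tilt 0.05 F [-0.6  0.3 -1.4] T [-0.25 -0.12 -0.  ] open 0.172 grip 49.9 q [ 1.4   0.7  -1.09  1.53  0.64  1.3   0.34]
.54,-.24,.25,79.9 -> [ 0.939  0.421 -0.077] yaw 0.281
.5985,-.0477,.25,79.9 -> [ 1.86   0.825 -0.077] yaw 0.281
```

View pics/s3.png

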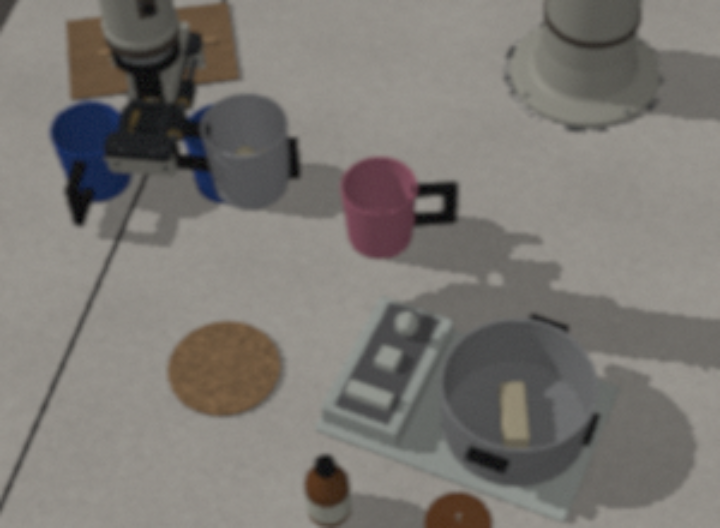

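The bar is in the pot at (514,410), and the jug at (247,150) is held upright. Its tilt moment of about 0.22 N m shows in the wrist torque. Moving over the pot.

>>> apply_moves:
  commands:
    - [[0.1,0.05,-0.05],0.05]
    - [[0.3,0.12,-0.08],0.1]
    - [[0.5,0.2,-0.08],0.15]
    - [[0.7,0.3,-0.08],0.22]
    - [[0.85,0.38,-0.08],0.28]
    - [[0.94,0.42,-0.08],0.28]
    - [[0.94,0.42,-0.08],0.28]

```text
clock: 12.55
eef_pos: [0.5403, -0.2386, 0.2502]
orientation: [-3.14, -0.0, 1.4]
ft_force: [0.1, -1.1, -2.0]
opening: 0.172
grip_force: 49.9
```

```bash
python3 go.py .5985,-.0477,.24,79.9
```

```text
t 12.6 [ 0.5403 -0.2386  0.2502] psi 80.2 tilt 0.07 F [ 0.1 -1.1 -2. ] T [-0.26 -0.03  0.  ] open 0.172 grip 49.9 q [ 1.15  0.57 -1.09  1.67  0.53  1.24 -0.23]
.5985,-.0477,.24,79.9 -> [0.99  0.125 0.051] yaw 0.005
```

>>> apply_moves:
  commands:
    - [[0.1,0.01,0],0]
    - [[0.3,0.03,0.02],0]
    - [[0.5,0.06,0.03],0]
    - [[0.7,0.09,0.05],0]
    - [[0.9,0.11,0.05],0.005]
    - [[0.99,0.12,0.05],0.005]
    - [[0.99,0.12,0.05],0.005]
    - [[0.99,0.12,0.05],0.005]

```text
clock: 13.55
eef_pos: [0.5983, -0.0517, 0.2404]
orientation: [-3.141, 0.001, 1.388]
ft_force: [-0.5, -1.1, -3.0]
opening: 0.17
grip_force: 49.9
```

>>> apply_moves:
  commands:
    - [[0,0,0],0]
    - [[0,0,0],0]
  force: 16

```text
clock: 13.8
eef_pos: [0.5983, -0.0506, 0.2406]
orientation: [-3.141, 0.0, 1.388]
ft_force: [-0.1, 0.6, -1.2]
opening: 0.176
grip_force: 16.0
```

```bash
python3 go.py
```

```text
t 13.8 [ 0.5983 -0.0506  0.2406] psi 79.5 tilt 0.02 F [-0.1  0.6 -1.2] T [-0.22 -0.09  0.03] open 0.176 grip 16.0 q [ 0.79  0.59 -1.07  1.65  0.54  1.23 -0.58]
```

>>> apply_moves:
  commands:
    - [[0,0,0],0]
    - [[0,0,0],0]
  force: 10

```text
clock: 14.05
eef_pos: [0.5984, -0.0494, 0.2408]
orientation: [3.142, 0.0, 1.39]
ft_force: [-0.5, 0.2, -2.0]
opening: 0.175
grip_force: 10.0
```

```bash
cat > jug.py <<'E'
# jug side view: rim / wall points in melter (y,z) plane from the scene and top cameras
from h import *
from station import vision,manip
import sys
O=np.array([.6094,.0114]);a=np.radians(-10.1)
for n in("scene","top"):
    s=vision.snapshot(n);P=cloud(s)
    d=P[...,:2]-O;X=d[...,0]*np.cos(a)+d[...,1]*np.sin(a);Y=-d[...,0]*np.sin(a)+d[...,1]*np.cos(a)
    m=(abs(X)<.12)&(abs(Y)<.25)&(P[...,2]>.115)&(P[...,2]<.33)
    cv2.imwrite(f"pics/{sys.argv[1]}_{n}.png",cv2.resize(s["pixels"][120:340,220:460,::-1],None,fx=2.4,fy=2.4) if n=="scene" else s["pixels"][140:320,200:420,::-1])
    h=np.histogram2d(Y[m],P[...,2][m],bins=[np.arange(-.16,.17,.02),np.arange(.1,.33,.02)])[0].astype(int)
    print(n,"rows z high->low, cols y_m -160..160");print(h.T[::-1])
E
python3 go.py
```

```text
t 14.1 [ 0.5984 -0.0494  0.2408] psi 79.7 tilt 0.01 F [-0.5  0.2 -2. ] T [-0.18 -0.04 -0.03] open 0.175 grip 10.0 q [ 0.79  0.59 -1.07  1.65  0.54  1.23 -0.58]
```

>>> apply_moves:
  commands:
    - [[0,0,0],0]
    - [[0,0,0],0]
  force: 7

```text
clock: 14.3
eef_pos: [0.5985, -0.049, 0.2408]
orientation: [3.142, -0.0, 1.391]
ft_force: [0.1, -0.3, -2.7]
opening: 0.174
grip_force: 7.0
```

```bash
python3 go.py; python3 jug.py a
```

```text
t 14.3 [ 0.5985 -0.049   0.2408] psi 79.7 tilt 0.01 F [ 0.1 -0.3 -2.7] T [-0.02 -0.1   0.05] open 0.174 grip 7.0 q [ 0.79  0.59 -1.07  1.65  0.54  1.23 -0.58]
scene rows z high->low, cols y_m -160..160
[[ 0  0  2 25 39 33 59  0  0  0  0  0  0  0  0  0]
 [ 0  0  0  0  0  0  7  0  0  0  0  0  0  0  0  0]
 [ 0  0  0  0  0  1 41 35 31  0  0  0  0  0  0  0]
 [ 0  0  0  0  0  0  1 61 77 34  1  0  0  0  0  0]
 [ 0  0  0  0  0 14 24 65 64 66 41  1  0  0  0  0]
 [ 0  0  0  0  0 26 71 45 67 62 71 94  0  0  0  0]
 [ 0  0  0  0  0 37 51 50 64 59 82 34  0  0  0  0]
 [ 0  0  0  0  0  6 24 39 87 69 41  0  0  0  0  0]
 [ 0  0  0  0  0  0  1 12 22 25  0  0  0  0  0  0]
 [ 0  0  0  0  0  0  0  0  0  0  0  0  0  0  0  0]
 [ 0  0  0  0  0  0  0  0  0  0  0  0  0  0  0  0]]
top rows z high->low, cols y_m -160..160
[[  0   0   0   0   0   0   2   0   0   0   0   0   0   0   0   0]
 [  0   0   0   0   0   0   0   0   0   0   0   0   0   0   0   0]
 [  0   0   0   0   0   0   0   0   0   0   0   0   0   0   0   0]
 [  0   0   0   0   0   0   0  16  33   0   0   0   0   0   0   0]
 [  0   0   0   0   0   0   0  43  57   4   0   0   0   0   0   0]
 [  0   0   0   0   0   0   1  43  29  14   3   0   0   0   0   0]
 [  0   0   0   0   0   0   0  21   5  13  63   1   0   0   0   0]
 [  0   0   0   0   0   0   0   2   0  81 223  15   0   0   0   0]
 [  0   0   0   0   0   0   0   0  10 125   4   0   0   0   0   0]
 [  0   0   0   0   0   0   0   0   0   0   0   0   0   0   0   0]
 [  0   0   0   0   0   0   0   0   0   0   0   0   0   0   0   0]]
```

>>> apply_moves:
  commands:
    - [[0,0,0],0]
    - [[0,0,0],0]
    - [[0,0,0],0]

```text
clock: 14.78
eef_pos: [0.5985, -0.0491, 0.2408]
orientation: [3.141, -0.0, 1.391]
ft_force: [0.0, 0.0, -1.3]
opening: 0.174
grip_force: 7.0
```

```bash
python3 go.py; python3 jug.py b
```

```text
t 14.8 [ 0.5985 -0.0491  0.2408] psi 79.7 tilt 0.02 F [ 0.   0.  -1.3] T [-0.   -0.06  0.04] open 0.174 grip 7.0 q [ 0.79  0.59 -1.07  1.65  0.54  1.23 -0.58]
scene rows z high->low, cols y_m -160..160
[[  0   0   0  31  37  38  60   0   0   0   0   0   0   0   0   0]
 [  0   0   0   0   0   0   0   0   0   0   0   0   0   0   0   0]
 [  0   0   0   0   0   5  36   0   0   0   0   0   0   0   0   0]
 [  0   0   0   0   0   6  38   2   0   0   0   0   0   0   0   0]
 [  0   0   0   0   0   0  20  22   0   0   0   0   0   0   0   0]
 [  0   0   0   0   3  76 100 115   0   0   0   0   0   0   0   0]
 [  0   0   8  63  79  75  59  59   7   0   0   0   0   0   0   0]
 [  0   0   0  41  41  38  32  52  18   0   0   0   0   0   0   0]
 [  0   0   0  20  19  16  11  57  31   0   0   0   0   0   0   0]
 [  0   0   0   1   5   1   1  98  95   0   0   0   0   0   0   0]
 [  0   0   0   0   0   0   0   4   1   0   0   0   0   0   0   0]]
top rows z high->low, cols y_m -160..160
[[ 0  0  0  0  0  0  0  0  0  0  0  0  0  0  0  0]
 [ 0  0  0  0  0  0  0  0  0  0  0  0  0  0  0  0]
 [ 0  0  0  0  0  0  0  0  0  0  0  0  0  0  0  0]
 [ 0  0  0  0  0  0  0  0  0  0  0  0  0  0  0  0]
 [ 0  0  0  0  0  0  0  0  0  0  0  0  0  0  0  0]
 [ 0  0  0  0  0  0  0 30  0  0  0  0  0  0  0  0]
 [ 0  0  0  0  0  0  0 43  1  0  0  0  0  0  0  0]
 [ 0  0  0  0  0  0  0  8  1  0  0  0  0  0  0  0]
 [ 0  0  0  0  0  0  0  0  5  0  0  0  0  0  0  0]
 [ 0  0  0  0  0  0  0  0 35  0  0  0  0  0  0  0]
 [ 0  0  0  0  0  0  0  0  1  0  0  0  0  0  0  0]]
```

View pics/b_scene.png

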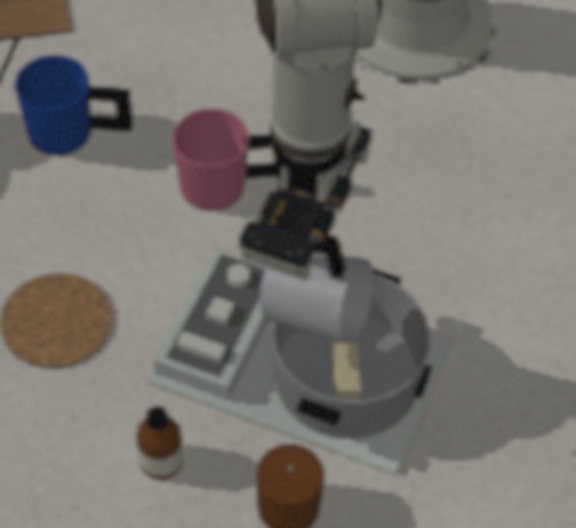

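The jug hangs at about 80° tilt with its mouth over the pot, crop (345,305). The handle pivots in the pads as planned. Next I lever it past level over the near pot rim, advancing and lowering the hand.

>>> apply_moves:
  commands:
    - [[0.03,0,0.06],0]
    - [[0.055,0,0.115],0]
    - [[0.09,0,0.13],0]
    - [[0.13,0,0.145],0]
    - [[0.17,0,0.16],0]
    - [[0.17,0,0.16],0]
  force: 9

```text
clock: 15.62
eef_pos: [0.6046, -0.0144, 0.2088]
orientation: [3.142, -0.001, 1.392]
ft_force: [-0.3, 0.8, -2.3]
opening: 0.173
grip_force: 9.0
```

```bash
python3 go.py; python3 jug.py c|grep -v top
```

```text
t 15.6 [ 0.6046 -0.0144  0.2088] psi 79.8 tilt 0.03 F [-0.3  0.8 -2.3] T [-0.01 -0.16 -0.01] open 0.173 grip 9.0 q [ 0.71  0.63 -1.04  1.67  0.58  1.18 -0.65]
scene rows z high->low, cols y_m -160..160
[[  0   0   0   0  23 167 156 214 114   0   0   0   0   0   0   0]
 [  0   0   0   0  27  48  99 100 139   0   0   0   0   0   0   0]
 [  0   0   0   0   2  12  11  13  14   0   0   0   0   0   0   0]
 [  0   0   0   0   0   0   0   0   1   0   0   0   0   0   0   0]
 [  0   0   0   0   0   0   0   9  37   0   0   0   0   0   0   0]
 [  0   0   0   0   0   0   0   3  35   0   0   0   0   0   0   0]
 [  0   0   0   0   0   0   0   7  50  59   0   0   0   0   0   0]
 [  0   0   0   0   3  17  34 107  93  52   0   0   0   0   0   0]
 [  0   0   0   0  19  68  59  59  48  57   0   0   0   0   0   0]
 [  0   0   0   0   2  36  31  26  23  57   5   0   0   0   0   0]
 [  0   0   0   0   0   6   5   4   3  14   2   0   0   0   0   0]]
[[  0   0   0   0  37  13  25 126  42   0   0   0   0   0   0   0]
 [  0   0   0   0   4   0   0   1   2   0   0   0   0   0   0   0]
 [  0   0   0   0   0   0   0   0   0   0   0   0   0   0   0   0]
 [  0   0   0   0   0   0   0   0   0   0   0   0   0   0   0   0]
 [  0   0   0   0   0   0   0   0   0   0   0   0   0   0   0   0]
 [  0   0   0   0   0   0   0   0   0   0   0   0   0   0   0   0]
 [  0   0   0   0   0   0   0   0   0   0   0   0   0   0   0   0]
 [  0   0   0   0   0   0   0   0   1  29   0   0   0   0   0   0]
 [  0   0   0   0   0   0   0   0   0  22   0   0   0   0   0   0]
 [  0   0   0   0   0   0   0   0   0   1   0   0   0   0   0   0]
 [  0   0   0   0   0   0   0   0   0   0   0   0   0   0   0   0]]
```

View pics/c_scene.png

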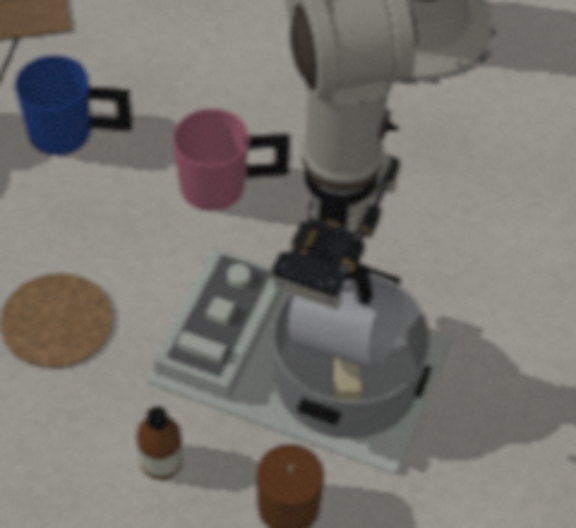

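The jug foot slipped inside the rim, so there was no lever contact. I'll back up and re-engage with the rim nearer the foot.

>>> apply_moves:
  commands:
    - [[0,0,-0.15],0]
    - [[-0.12,0,-0.17],0]
    - [[-0.245,0,-0.17],0]
    - [[-0.245,0,-0.1],0]
    - [[-0.245,0,-0.05],0]
    - [[-0.215,0,-0.045],0]
    - [[-0.185,0,-0.04],0]
    - [[-0.15,0,-0.03],0]
    - [[-0.115,0,-0.02],0]
    - [[-0.085,0,-0.01],0]

```text
clock: 16.98
eef_pos: [0.6025, -0.0305, 0.2115]
orientation: [3.14, -0.002, 1.392]
ft_force: [0.7, 1.9, 5.0]
opening: 0.172
grip_force: 9.0
```

```bash
python3 go.py; python3 jug.py d|sed -n 1,12p
```

```text
t 17.0 [ 0.6025 -0.0305  0.2115] psi 79.8 tilt 0.15 F [0.7 1.9 5. ] T [ 0.11 -0.41  0.03] open 0.172 grip 9.0 q [ 0.74  0.62 -1.04  1.68  0.57  1.18 -0.63]
scene rows z high->low, cols y_m -160..160
[[  0   0   0   4 132 155 130 194   0   0   0   0   0   0   0   0]
 [  0   0   0   4  52  70  49 166   0   0   0   0   0   0   0   0]
 [  0   0   0   0   3   5   4   7   0   0   0   0   0   0   0   0]
 [  0   0   0   0   0   0   0  10   0   0   0   0   0   0   0   0]
 [  0   0   0   0   0   0   6  46   0   0   0   0   0   0   0   0]
 [  0   0   0   0   0   0   0  22   0   0   0   0   0   0   0   0]
 [  0   0   0   3   8   7  47  69  15   0   0   0   0   0   0   0]
 [  0   0   0  64  63  64  83  98   4   0   0   0   0   0   0   0]
 [  0   0   0  38  38  39  42  43   0   0   0   0   0   0   0   0]
 [  0   0   0  10  16  16  18  29   0   0   0   0   0   0   0   0]
 [  0   0   0   0   0   4   1   4   0   0   0   0   0   0   0   0]]
```

>>> apply_moves:
  commands:
    - [[0.02,0,0.01],0]
    - [[0.04,0,0.02],0]
    - [[0.06,0,0.03],0]
    - [[0.08,0,0.04],0]
    - [[0.11,0,0.055],0]
    - [[0.14,0,0.075],0]
    - [[0.14,0,0.075],0]

```text
clock: 17.95
eef_pos: [0.6071, -0.0027, 0.1963]
orientation: [3.14, -0.002, 1.393]
ft_force: [1.7, 4.4, 4.9]
opening: 0.173
grip_force: 9.0
```

```bash
python3 go.py; python3 jug.py e|sed -n 1,12p
```

```text
t 17.9 [ 0.6071 -0.0027  0.1963] psi 79.8 tilt 0.16 F [1.7 4.4 4.9] T [ 0.79 -0.58  0.07] open 0.173 grip 9.0 q [ 0.68  0.64 -1.03  1.68  0.59  1.16 -0.68]
scene rows z high->low, cols y_m -160..160
[[  0   0   0   0   0  66 176 147 199   7   0   0   0   0   0   0]
 [  0   0   0   0   0  41  92  92 166  20   0   0   0   0   0   0]
 [  0   0   0   0   0  22  50  46 108  14   0   0   0   0   0   0]
 [  0   0   0   0   0   0   1   0   1   0   0   0   0   0   0   0]
 [  0   0   0   0   0   0   0   0   6   2   0   0   0   0   0   0]
 [  0   0   0   0   0   0   0   1  36  14   0   0   0   0   0   0]
 [  0   0   0   1   4   0   0   0  25   0   0   0   0   0   0   0]
 [  0   0   0  17  57  38  29  30  53   0   0   0   0   0   0   0]
 [  0   0   0  25  36  45  57  65  77   0   0   0   0   0   0   0]
 [  0   0   0  20  18  25  33  38  18   0   0   0   0   0   0   0]
 [  0   0   4   0   1   4   8   4   2   0   0   0   0   0   0   0]]
```

View pics/e_scene.png

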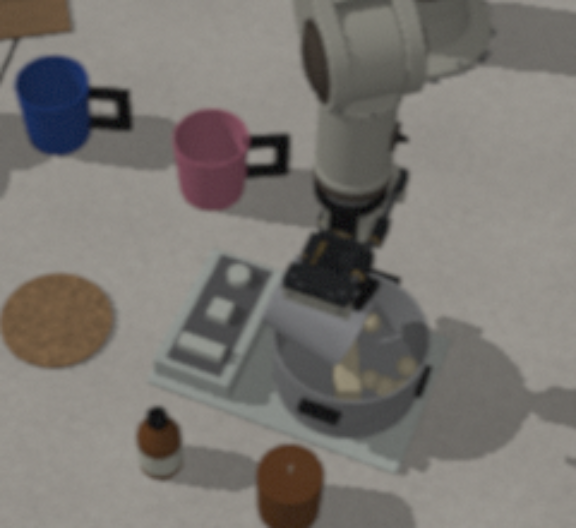

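Balls are rolling into the pot, around (372,323), (406,367), (371,379) and (389,387). A bit more tilt, then a settle.

>>> apply_moves:
  commands:
    - [[0.03,0,0.02],0]
    - [[0.06,0,0.04],0]
    - [[0.09,0,0.06],0]
    - [[0.09,0,0.06],0]
    - [[0.09,0,0.06],0]
    - [[0.09,0,0.06],0]

```text
clock: 18.8
eef_pos: [0.6099, 0.013, 0.1839]
orientation: [3.141, -0.001, 1.39]
ft_force: [1.1, 4.6, 3.5]
opening: 0.171
grip_force: 9.0
```

>>> apply_moves:
  commands:
    - [[0,0,-0.2],0]
    - [[0,0,-0.4],0]
    - [[-0.1,0,-0.5],0]
    - [[-0.1,0,-0.5],0]
    - [[-0.1,0,-0.5],0]

```text
clock: 19.42
eef_pos: [0.605, -0.0078, 0.2819]
orientation: [-3.139, 0.001, 1.389]
ft_force: [0.7, 0.3, -1.8]
opening: 0.174
grip_force: 9.0
```

```bash
python3 go.py; python3 jug.py f|sed -n 1,12p
```

```text
t 19.4 [ 0.605  -0.0078  0.2819] psi 79.6 tilt 0.19 F [ 0.7  0.3 -1.8] T [ 0.03 -0.15  0.  ] open 0.174 grip 9.0 q [ 0.72  0.56 -1.09  1.59  0.51  1.31 -0.62]
scene rows z high->low, cols y_m -160..160
[[ 0  0  0  0  0  0  0  1 26  2  0  0  0  0  0  0]
 [ 0  0  0  0  0  0  0  3 40  0  0  0  0  0  0  0]
 [ 0  0  0 36 11  4  0 16 19  0  0  0  0  0  0  0]
 [ 0  0  1 64 64 64 61 58 43  0  0  0  0  0  0  0]
 [ 0  0 34 27 38 49 56 68 17  0  0  0  0  0  0  0]
 [ 0  0 17  4 17 20 34 28  0  0  0  0  0  0  0  0]
 [ 0  0  0  0  1  5 12  7  0  0  0  0  0  0  0  0]
 [ 0  0  0  0  0  0  0  0  0  0  0  0  0  0  0  0]
 [ 0  0  0  0  0  0  0  0  0  0  0  0  0  0  0  0]
 [ 0  0  0  0  0  0  0  0  0  0  0  0  0  0  0  0]
 [ 0  0  0  0  0  0  0  0  0  0  0  0  0  0  0  0]]
```

View pics/f_scene.png

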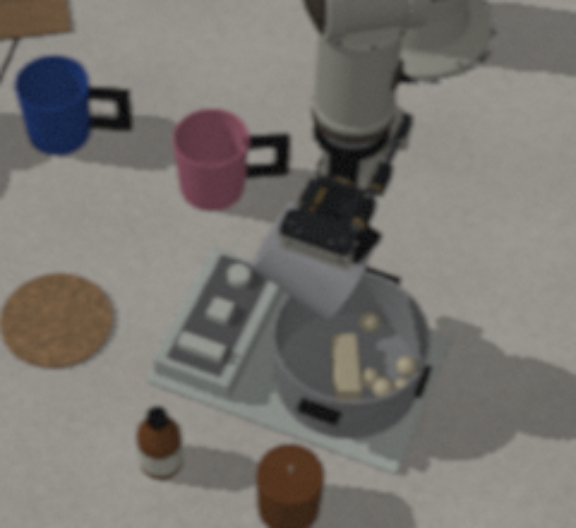

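>>> apply_moves:
  commands:
    - [[0,0,0],0]
    - [[0,0,0],0]
    - [[0,0,0],0]
  force: 4

```text
clock: 19.9
eef_pos: [0.6061, -0.0066, 0.2836]
orientation: [-3.141, -0.0, 1.391]
ft_force: [-0.2, 0.6, -0.8]
opening: 0.175
grip_force: 4.0
```

>>> apply_moves:
  commands:
    - [[-0.05,0,-0.05],0]
    - [[-0.2,0,-0.05],0]
    - [[-0.4,0,-0.05],0]
    - [[-0.6,0,-0.05],0]
    - [[-0.8,0,-0.05],0]
    - [[-1,0,-0.05],0]
    - [[-1,0,-0.05],0]
    - [[-1,0,-0.05],0]
  force: 25

```text
clock: 20.9
eef_pos: [0.5703, -0.2037, 0.2943]
orientation: [3.141, -0.001, 1.39]
ft_force: [-0.3, 0.4, -1.2]
opening: 0.174
grip_force: 25.0
```

```bash
python3 go.py .6,-.34,.27,20 ; python3 jug.py g|sed -n 1,12p
python3 - <<'E'
import cv2
a=cv2.imread("pics/g_scene.png");b=cv2.imread("pics/g_top.png");b=cv2.resize(b,None,fx=528/b.shape[0],fy=528/b.shape[0])
c=cv2.hconcat([a[:, :],b]);c=cv2.resize(c,(800,int(c.shape[0]*800/c.shape[1])));cv2.imwrite("pics/g2.png",c)
E
```

```text
t 20.9 [ 0.5703 -0.2037  0.2943] psi 79.6 tilt 0.04 F [-0.3  0.4 -1.2] T [ 0.06 -0.1   0.02] open 0.174 grip 25.0 q [ 1.06  0.55 -1.1   1.58  0.5   1.33 -0.28]
.6,-.34,.27,20 -> [-0.644  0.269  0.121] yaw 0.994
scene rows z high->low, cols y_m -160..160
[[0 0 0 0 0 0 0 0 0 0 0 0 0 0 0 0]
 [0 0 0 0 0 0 0 0 0 0 0 0 0 0 0 0]
 [0 0 0 0 0 0 0 0 0 0 0 0 0 0 0 0]
 [0 0 0 0 0 0 0 0 0 0 0 0 0 0 0 0]
 [0 0 0 0 0 0 0 0 0 0 0 0 0 0 0 0]
 [0 0 0 0 0 0 0 0 0 0 0 0 0 0 0 0]
 [0 0 0 0 0 0 0 0 0 0 0 0 0 0 0 0]
 [0 0 0 0 0 0 0 0 0 0 0 0 0 0 0 0]
 [0 0 0 0 0 0 0 0 0 0 0 0 0 0 0 0]
 [0 0 0 0 0 0 0 0 0 0 0 0 0 0 0 0]
 [0 0 0 0 0 0 0 0 0 0 0 0 0 0 0 0]]
```

View pics/g2.png

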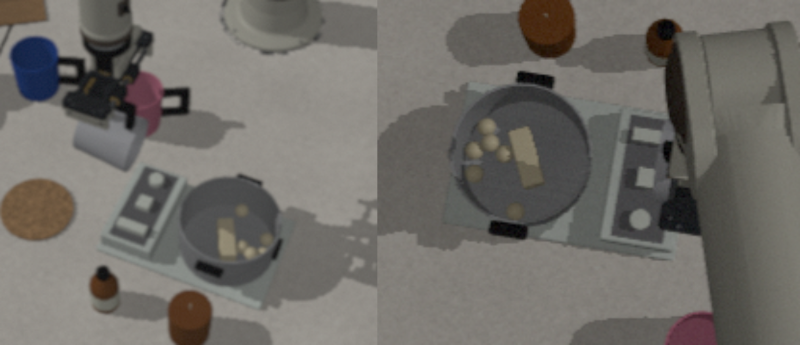

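All six balls and the bar are in the pot: top half, balls at (487,127), (491,143), (474,151), (503,153), (474,173) and (514,212), bar at (524,157). Next I'll stand the jug up against the bench in the free area near its old place.

```bash
cat > side.py <<'E'
# side profile of the held jug (mouth along +y): grey/metal points below the hand
from h import *
from station import vision,manip
p=manip.get_state()["eef_pos"];s=vision.snapshot("scene");P=cloud(s);img=s["pixels"].astype(int)
m=(abs(P[...,0]-p[0])<.06)&(abs(P[...,1]-p[1])<.17)&(P[...,2]>.012)&(P[...,2]<p[2]+.03)&(np.ptp(img,axis=2)<25)&(img.max(2)>55)
q=P[m][:,1:]*1000;c=cv2.convexHull(q.astype(np.float32))
print("n",m.sum(),"TCP",np.round(p,4),"y rng",np.percentile(q[:,0],[1,99]).round(),"z rng",np.percentile(q[:,1],[1,99]).round())
h=np.histogram2d(q[:,0]-p[1]*1000,q[:,1],bins=[np.arange(-170,171,20),np.arange(0,281,20)])[0].astype(int);print(h.T[::-1])
(cc,sz,an)=cv2.minAreaRect(q.astype(np.float32));print("rect",np.round(cc),np.round(sz),round(an,1))
E
python3 go.py .55,-.3,.22,90 .49,-.32,.17,90
```

```text
t 21.0 [ 0.5706 -0.2023  0.2943] psi 79.8 tilt 0.05 F [-0.1  0.3 -1.5] T [-0.   -0.08  0.  ] open 0.173 grip 25.0 q [ 1.06  0.55 -1.1   1.58  0.5   1.33 -0.28]
.55,-.3,.22,90 -> [-0.499 -0.015  0.371] yaw -0.17
.49,-.32,.17,90 -> [-0.651 -0.293  0.621] yaw -0.17
```

>>> apply_moves:
  commands:
    - [[-0.2,-0.1,0],-0.05]
    - [[-0.45,-0.2,0],-0.1]
    - [[-0.65,-0.29,0],-0.17]
    - [[-0.65,-0.29,0.2],-0.17]
    - [[-0.65,-0.29,0.4],-0.17]
    - [[-0.65,-0.29,0.6],-0.17]
    - [[-0.65,-0.29,0.62],-0.17]
    - [[-0.65,-0.29,0.62],-0.17]

```text
clock: 22.0
eef_pos: [0.4911, -0.3204, 0.171]
orientation: [3.14, 0.0, 1.57]
ft_force: [0.1, 1.0, -0.8]
opening: 0.173
grip_force: 25.0
```

```bash
python3 go.py; python3 side.py
```

```text
t 22.0 [ 0.4911 -0.3204  0.171 ] psi 90.0 tilt 0.08 F [ 0.1  1.  -0.8] T [ 0.07 -0.14 -0.02] open 0.173 grip 25.0 q [ 1.29  0.66 -1.06  1.76  0.64  1.12  0.02]
n 1142 TCP [ 0.4911 -0.3204  0.171 ] y rng [-375. -153.] z rng [ 39. 181.]
[[  0   0   0   0   0   0   0   0   0   0   0   0   0   0   0   0   0]
 [  0   0   0   0   0   0   0   0   0   0   0   0   0   0   0   0   0]
 [  0   0   0   0   0   0   0   0   0   0   0   0   0   0   0   0   0]
 [  0   0   0   0   0   0   0   0   0   0   0   0   0   0   0   0   0]
 [  0   0   0   0   0   0   0   0   0   8   4   0   0   0   0   0   0]
 [  0   0   0   0   0   0   0   0   0   2   0   0   0   0   0   0   0]
 [  0   0   0   0   0   4  17  20  47  76  54   0   0   0   0   0   0]
 [  0   0   0   0   0  14  63  59  62  63  63   0   0   0   0   0   0]
 [  0   0   0   0   0  10  31  29  34  34  31   0   0   0   0   0   0]
 [  0   0   0   0   0   4  11  15  18  18  27   0   0   0   0   0   0]
 [  0   0   0   0   0   1   0   1   2  14  29   0   0   0   0   0   4]
 [  0   0   0   0   0   0   0   0   0  13  34   0   0   0   5 107  97]
 [  0   0   0   0   0   0   0   0   0   0   0   0   0   0   0   7   6]
 [  2   0   0   0   1   1   0   0   0   0   0   0   0   0   0   0   0]]
rect [-325.  107.] [336. 176.] 5.9
```

>>> apply_moves:
  commands:
    - [[0,0,0.15],0]
    - [[0,0,0.25],0]
    - [[0,0,0.29],0]
    - [[-0.06,0,0.27],0]
    - [[-0.125,0,0.255],0]
    - [[-0.185,0,0.245],0]
    - [[-0.245,0,0.24],0]
    - [[-0.31,0,0.245],0]
    - [[-0.37,0,0.25],0]
    - [[-0.37,0,0.25],0]
  force: 6

```text
clock: 23.3
eef_pos: [0.4893, -0.3965, 0.1193]
orientation: [-3.141, -0.0, 1.566]
ft_force: [-0.0, 0.9, -1.8]
opening: 0.174
grip_force: 6.0
```

```bash
python3 go.py; python3 side.py
```

```text
t 23.3 [ 0.4893 -0.3965  0.1193] psi 89.8 tilt 0.02 F [-0.   0.9 -1.8] T [ 0.05 -0.04  0.  ] open 0.174 grip 6.0 q [ 1.3   0.77 -0.98  1.68  0.71  1.09  0.1 ]
n 857 TCP [ 0.4893 -0.3965  0.1193] y rng [-452. -353.] z rng [ 13. 140.]
[[ 0  0  0  0  0  0  0  0  0  0  0  0  0  0  0  0  0]
 [ 0  0  0  0  0  0  0  0  0  0  0  0  0  0  0  0  0]
 [ 0  0  0  0  0  0  0  0  0  0  0  0  0  0  0  0  0]
 [ 0  0  0  0  0  0  0  0  0  0  0  0  0  0  0  0  0]
 [ 0  0  0  0  0  0  0  0  0  0  0  0  0  0  0  0  0]
 [ 0  0  0  0  0  0  0  0  0  0  0  0  0  0  0  0  0]
 [ 0  0  0  0  0  0  0  0  1  5  4  0  0  0  0  0  0]
 [ 0  0  0  0  0  0  0  0  6  8  0  0  0  0  0  0  0]
 [ 0  0  0  0  0  0  1  2 26 38 37  0  0  0  0  0  0]
 [ 0  0  0  0  0 11 46 51 73 72 66  0  0  0  0  0  0]
 [ 0  0  0  0  0 14 38 34 34 34 30  0  0  0  0  0  0]
 [ 0  0  0  0  0  6 13 15 20 18 31  0  0  0  0  0  0]
 [ 0  0  0  0  0  1  0  3  3 23 33  0  0  0  0  0  0]
 [ 0  0  0  0  0  0  0  0  1 20 38  0  0  0  0  0  1]]
rect [-342.   80.] [229. 136.] 0.4
```

The jug slid instead of tipping because bench friction is low. I'll hook its foot edge against the fixed coaster's edge instead, with the mouth along +x.

>>> apply_moves:
  commands:
    - [[0,0,-0.2],0]
    - [[0,0,-0.45],0]
    - [[0,0,-0.65],0]
    - [[0,-0.1,-0.65],0.17]
    - [[0,-0.2,-0.65],0.34]
    - [[0.05,-0.35,-0.65],0.5]
    - [[0.1,-0.5,-0.65],0.67]
    - [[0.15,-0.65,-0.65],0.83]
    - [[0.2,-0.8,-0.65],1]
    - [[0.2,-0.8,-0.65],1]
    - [[0.2,-0.8,-0.65],1]
  force: 30

```text
clock: 24.72
eef_pos: [0.3306, -0.3546, 0.2501]
orientation: [3.14, -0.0, 0.524]
ft_force: [0.0, -0.5, -1.5]
opening: 0.169
grip_force: 30.0
```

```bash
python3 go.py .745,-.353,.2,0
```

```text
t 24.7 [ 0.3306 -0.3546  0.2501] psi 30.0 tilt 0.07 F [ 0.  -0.5 -1.5] T [ 0.02 -0.08 -0.01] open 0.169 grip 30.0 q [ 1.63  0.27 -1.    1.92  0.26  1.09 -0.52]
.745,-.353,.2,0 -> [1.798 1.029 0.252] yaw 0.5
```

>>> apply_moves:
  commands:
    - [[0.25,0.14,-0.1],0.1]
    - [[0.5,0.28,-0.1],0.25]
    - [[0.75,0.43,-0.1],0.4]
    - [[0.95,0.54,-0.1],0.5]
    - [[0.95,0.54,-0.1],0.5]
    - [[0.95,0.54,-0.1],0.5]

```text
clock: 25.48
eef_pos: [0.5488, -0.353, 0.2688]
orientation: [-3.14, 0.001, 0.001]
ft_force: [-0.4, -0.3, -1.4]
opening: 0.172
grip_force: 30.0
```

```bash
python3 go.py .745,-.353,.16,0
```

```text
t 25.5 [ 0.5488 -0.353   0.2688] psi 0.0 tilt 0.10 F [-0.4 -0.3 -1.4] T [-0.02  0.01  0.01] open 0.172 grip 30.0 q [ 1.08  0.56 -0.81  1.49  0.41  1.27 -1.35]
.745,-.353,.16,0 -> [0.981 0.002 0.543] yaw 0.001
```

>>> apply_moves:
  commands:
    - [[0.25,0,0],0]
    - [[0.5,0,0],0]
    - [[0.75,0,0],0]
    - [[0.98,0,0.1],0]
    - [[0.98,0,0.3],0]
    - [[0.98,0,0.54],0]
    - [[0.98,0,0.54],0]
    - [[0.98,0,0.54],0]

```text
clock: 26.48
eef_pos: [0.7445, -0.3557, 0.1639]
orientation: [3.141, -0.002, -0.004]
ft_force: [-0.0, 0.9, -0.1]
opening: 0.172
grip_force: 30.0
```

```bash
cat > side2.py <<'E'
from h import *
from station import vision,manip
p=manip.get_state()["eef_pos"]
for n in("scene","top"):
    s=vision.snapshot(n);P=cloud(s);img=s["pixels"].astype(int)
    m=(abs(P[...,1]-p[1])<.06)&(abs(P[...,0]-p[0])<.2)&(P[...,2]>.014)&(P[...,2]<p[2]+.03)&(np.ptp(img,axis=2)<25)&(img.max(2)>45)
    q=P[m]*1000
    h=np.histogram2d(q[:,0]-p[0]*1000,q[:,2],bins=[np.arange(-60,181,15),np.arange(0,196,15)])[0].astype(int);print(n,"TCP",p.round(4),"x rel -60..180, z 0..195");print(h.T[::-1])
E
python3 go.py; python3 side2.py
```

```text
t 26.5 [ 0.7445 -0.3557  0.1639] psi -0.2 tilt 0.11 F [-0.   0.9 -0.1] T [ 0.02 -0.07  0.01] open 0.172 grip 30.0 q [ 0.74  0.94 -0.7   1.04  0.57  1.33 -1.44]
scene TCP [ 0.7445 -0.3557  0.1639] x rel -60..180, z 0..195
[[ 0  0  0  2 27  4  5  0  0  0  0  0  0  0  0  0]
 [ 0  0  0  0 20  1  5  0  0  0  0  0  0  0  0  0]
 [ 0  0  0  2  9  8 28  5  0  0  0  0  0  0  0  0]
 [ 8 11 31 47 65 74 92 14  0  0  0  0  0  0  0  0]
 [ 1 12 25 32 45 38 34  5  0  0  0  0  0  0  0  0]
 [ 0 10 11 11 14 13 17  3  0  0  0  0  0  0  0  0]
 [ 0  2  5  4  2 12 24  1  0  0  0  0  0  0  0  0]
 [ 0  0  0  1  3 26 24  0  0  0  0  0  0  0  0  0]
 [ 0  0  0  0 37 79 66  1  0  0  0  0  0  0  0  0]
 [ 0  0  0  3 38 53 59  1  0  0  0  0  0  0  0  0]
 [ 0  0  0  0  0  0  0  0  0  0  0  0  0  0  0  0]
 [ 0  0  0  0  0  0  0  0  0  0  0  0  0  0  0  0]
 [ 0  0  0  0  0  0  0  0  0  0  0  0  0  0  0  0]]
top TCP [ 0.7445 -0.3557  0.1639] x rel -60..180, z 0..195
[[  0   2   0   0   0   0   0   0   0   0   0   0   0   0   0   0]
 [  0   3   0   0   0   0   0   0   0   0   0   0   0   0   0   0]
 [  4  11   3   0   0   0   0   0   0   0   0   0   0   0   0   0]
 [ 79 126  89  35   2   0   0   0   0   0   0   0   0   0   0   0]
 [ 49  31  29  31   9   0   0   0   0   0   0   0   0   0   0   0]
 [ 57  12  13  14   4   0   0   0   0   0   0   0   0   0   0   0]
 [ 33   4   3   3   1   0   0   0   0   0   0   0   0   0   0   0]
 [ 44   0   0   0   0   0   0   0   0   0   0   0   0   0   0   0]
 [ 20   0   0   0   0   0   0   0   0   0   0   0   0   0   0   0]
 [  0   0   0   0   0   0   0   0   0   0   0   0   0   0   0   0]
 [  0   0   0   0   0   0   0   0   0   0   0   0   0   0   0   0]
 [  0   0   0   0   0   0   0   0   0   0   0   0   0   0   0   0]
 [  0   0   0   0   0   0   0   0   0   0   0   0   0   0   0   0]]
```

>>> apply_moves:
  commands:
    - [[0,0.01,0.15],0]
    - [[0,0.01,0.23],0]
    - [[0,0.01,0.24],0]
    - [[-0.04,0.01,0.24],0]
    - [[-0.07,0.01,0.235],0]
    - [[-0.13,0.01,0.22],0]
    - [[-0.19,0.01,0.21],0]
    - [[-0.25,0.01,0.2],0]
    - [[-0.32,0.01,0.195],0]
    - [[-0.38,0.01,0.195],0]
    - [[-0.44,0.01,0.2],0]
    - [[-0.44,0.01,0.2],0]
  force: 6

```text
clock: 28.08
eef_pos: [0.6551, -0.3568, 0.1216]
orientation: [3.141, 0.001, -0.003]
ft_force: [-0.0, -0.7, -1.6]
opening: 0.174
grip_force: 6.0
```

```bash
python3 go.py; python3 side2.py
```

```text
t 28.1 [ 0.6551 -0.3568  0.1216] psi -0.2 tilt 0.06 F [-0.  -0.7 -1.6] T [-0.03  0.    0.  ] open 0.174 grip 6.0 q [ 0.88  0.85 -0.71  1.34  0.57  1.16 -1.47]
scene TCP [ 0.6551 -0.3568  0.1216] x rel -60..180, z 0..195
[[ 0  0  0  0  0  0  0  0  0  0  0  0  0  0  0  0]
 [ 0  0  0  0  0  0  0  0  0  0  0  0  0  0  0  0]
 [ 0  0  0  0  3  1  1  0  0  0  0  0  0  0  0  0]
 [ 0  0  0  1 28  5  8  0  0  0  0  0  0  0  0  0]
 [ 0  0  0  0 17  0  3  0  0  0  0  0  0  0  0  0]
 [ 1  1  0  8 18 17 35 13  0  0  0  0  0  0  0  0]
 [10 14 33 50 56 65 80  8  0  0  0  0  0  0  0  0]
 [ 2 17 23 25 30 19 30  6  0  0  0  0  0  0  0  0]
 [ 1  8 10 12 10 11 13  5  0  0  0  0  0  0  0  0]
 [ 1  1  2  1  3 11 17  0  0  0  0  0  0  0  0  0]
 [ 0  1  0  0 12 21 32  1  0  0  0  0  0  0  0  0]
 [ 0  0  0  6 65 83 76  2  0  0  0  0  0  0  0  0]
 [ 0  0  0  0  4  6  8  0  0  0  0  0  0  0  0  0]]
top TCP [ 0.6551 -0.3568  0.1216] x rel -60..180, z 0..195
[[  0   0   0   0   0   0   0   0   0   0   0   0   0   0   0   0]
 [  0   0   0   0   0   0   0   0   0   0   0   0   0   0   0   0]
 [  0   0   0   0   0   0   0   0   0   0   0   0   0   0   0   0]
 [  0   1   0   3   0   0   0   0   0   0   0   0   0   0   0   0]
 [  0   2   0   0   0   0   0   0   0   0   0   0   0   0   0   0]
 [  9  21   2   0   0   0   0   0   0   0   0   0   0   0   0   0]
 [ 82 131  87  18   0   0   0   0   0   0   0   0   0   0   0   0]
 [ 44  31  31  10   0   0   0   0   0   0   0   0   0   0   0   0]
 [ 37  11  12   9   0   0   0   0   0   0   0   0   0   0   0   0]
 [ 33   1   2   0   0   0   0   0   0   0   0   0   0   0   0   0]
 [ 29   0   0   0   0   0   0   0   0   0   0   0   0   0   0   0]
 [ 14   0   0   0   0   0   0   0   0   0   0   0   0   0   0   0]
 [  0   0   0   0   0   0   0   0   0   0   0   0   0   0   0   0]]
```

Still no rotation, because bench contact only carries the lying jug. A better lever is to rest the lip on the console's outer edge, well clear of the keys, so pressing down swings the mouth up. The bench then finishes the motion once the foot edge is ahead of the grip.

>>> apply_moves:
  commands:
    - [[0,0,-0.25],0]
    - [[0,0,-0.5],0]
    - [[0,0,-0.7],0]
    - [[-0.05,0,-0.7],-0.17]
    - [[-0.2,0,-0.7],-0.34]
    - [[-0.35,0,-0.7],-0.5]
    - [[-0.45,0,-0.7],-0.67]
    - [[-0.55,0,-0.7],-0.83]
    - [[-0.6,0,-0.7],-1]
    - [[-0.6,0,-0.7],-1]
    - [[-0.6,0,-0.7],-1]
  force: 30

```text
clock: 29.55
eef_pos: [0.5372, -0.3556, 0.2619]
orientation: [3.141, -0.001, 1.042]
ft_force: [0.8, 0.8, -2.0]
opening: 0.175
grip_force: 30.0
```

```bash
python3 go.py .50,-.232,.2,79.9 .5006,-.2282,.182,79.9
```

```text
t 29.6 [ 0.5372 -0.3556  0.2619] psi 59.7 tilt 0.06 F [ 0.8  0.8 -2. ] T [-0.03 -0.08 -0.05] open 0.175 grip 30.0 q [ 1.23  0.64 -1.05  1.51  0.57  1.31 -0.41]
.50,-.232,.2,79.9 -> [ 0.439 -0.473  0.309] yaw -0.337
.5006,-.2282,.182,79.9 -> [ 0.457 -0.48   0.399] yaw -0.337
```

>>> apply_moves:
  commands:
    - [[0.1,-0.12,0],-0.1]
    - [[0.22,-0.24,0],-0.2]
    - [[0.34,-0.36,0],-0.34]
    - [[0.455,-0.48,0.1],-0.34]
    - [[0.455,-0.48,0.3],-0.34]
    - [[0.455,-0.48,0.3],-0.34]
    - [[0.455,-0.48,0.3],-0.34]

```text
clock: 30.42
eef_pos: [0.5003, -0.2289, 0.2029]
orientation: [3.14, -0.0, 1.4]
ft_force: [1.3, -1.2, -1.2]
opening: 0.169
grip_force: 30.0
```

```bash
python3 go.py .5006,-.2282,.167,79.9; python3 side.py
```

```text
t 30.4 [ 0.5003 -0.2289  0.2029] psi 80.2 tilt 0.09 F [ 1.3 -1.2 -1.2] T [ 0.01 -0.18  0.01] open 0.169 grip 30.0 q [ 1.24  0.59 -1.16  1.81  0.59  1.14 -0.29]
.5006,-.2282,.167,79.9 -> [0.004 0.001 0.18 ] yaw 0.005
n 1683 TCP [ 0.5003 -0.2289  0.2029] y rng [-287.  -87.] z rng [ 16. 214.]
[[  0   0   0   0   0   0   0   0   0   0   0   0   0   0   0   0   0]
 [  0   0   0   0   0   0   0   0   0   0   0   0   0   0   0   0   0]
 [  0   0   0   0   0   0   0   0   4   6   0   0   0   0   0   0   0]
 [  0   0   0   0   0   0   0   0   9   4   0   0   0   0   0   0   0]
 [  0   0   0   0   0   1   3   3  54  75  66   0   0   0   0   0   0]
 [  0   0   0   0   0  26  55  58  68  68  34   1   0   0   0   0   0]
 [  0   0   0   0   0  18  39  35  38  34  23   3   0   0   0   0   0]
 [  0   0   0   0   0   9  12  11  13  15  36   4   0   0   0   0   0]
 [  0   0   0   0   0   0   1   0   3  18  75   0   0   0   0   0   1]
 [  0   0   0   0   0   0   0   0   0  25  48   0   0   0   0   0   5]
 [  0   0   0   0   0   0   0   0   0   0   0   0  16  10   1   0   3]
 [  0   0   0   0   0   0   0   0   0   0  75 122 105 115 108  52   2]
 [  0   0   0   0   0   0   0   0   0   0   9   4   0   3   4  30   1]
 [  2   1   0   0   0   0   1   0   1   1   0   0   0   0   0  16   0]]
rect [-229.  123.] [339. 221.] 0.0
```

>>> apply_moves:
  commands:
    - [[0,0,0.1],0]
    - [[0,0,0.17],0]
    - [[0,0,0.195],0]
    - [[-0.06,0,0.215],0]
    - [[-0.12,0,0.24],0]
    - [[-0.175,0,0.27],0]
    - [[-0.2,0,0.285],0]
    - [[-0.225,0,0.3],0]
    - [[-0.225,0,0.3],0]
  force: 7

```text
clock: 31.6
eef_pos: [0.4913, -0.2735, 0.1415]
orientation: [-3.141, -0.0, 1.4]
ft_force: [0.7, 0.1, -1.0]
opening: 0.171
grip_force: 7.0
```

```bash
python3 go.py; python3 side.py
```

```text
t 31.6 [ 0.4913 -0.2735  0.1415] psi 80.2 tilt 0.02 F [ 0.7  0.1 -1. ] T [-0.01 -0.07 -0.05] open 0.171 grip 7.0 q [ 1.25  0.67 -1.08  1.84  0.68  1.06 -0.27]
n 1408 TCP [ 0.4913 -0.2735  0.1415] y rng [-330. -107.] z rng [ 32. 159.]
[[  0   0   0   0   0   0   0   0   0   0   0   0   0   0   0   0   0]
 [  0   0   0   0   0   0   0   0   0   0   0   0   0   0   0   0   0]
 [  0   0   0   0   0   0   0   0   0   0   0   0   0   0   0   0   0]
 [  0   0   0   0   0   0   0   0   0   0   0   0   0   0   0   0   0]
 [  0   0   0   0   0   0   0   0   0   0   0   0   0   0   0   0   0]
 [  0   0   0   0   0   0   0   0   7   5   1   0   0   0   0   0   0]
 [  0   0   0   0   0   0   0   0  11   5   1   0   0   0   0   0   0]
 [  0   0   0   0   0   0   1   1  45  60  59   0   0   0   0   0   0]
 [  0   0   0   0   0  21  49  49  65  64  37   1   0   0   0   0   0]
 [  0   0   0   0   0  15  30  32  33  35  18   2   0   0   0   0   0]
 [  0   0   0   0   0   8  14  13  20  14  32   1   0   0  13  19   0]
 [  0   0   0   0   0   1   1   1   1  25  68   1  37 111  89  93  99]
 [  0   0   0   0   0   0   0   0   0  25  56   0   2   4   3   2   4]
 [  0   0   0   0   0   1   1   0   1   1   0   0   0   0   0   0   0]]
rect [-225.   97.] [226. 157.] 9.1
```

>>> apply_moves:
  commands:
    - [[0,0,-0.2],0]
    - [[0,0,-0.32],0]
    - [[0.2,0,-0.32],0]
    - [[0.33,0,-0.32],0]
    - [[0.33,0,-0.25],0]
    - [[0.33,0,-0.17],0]
    - [[0.325,0,-0.13],0]
    - [[0.31,0,-0.115],0]
    - [[0.27,0,-0.105],0]
    - [[0.225,0,-0.1],0]
    - [[0.225,0,-0.1],0]

```text
clock: 33.02
eef_pos: [0.4989, -0.2305, 0.1618]
orientation: [3.141, 0.0, 1.399]
ft_force: [0.5, -0.1, -2.0]
opening: 0.175
grip_force: 7.0
```

```bash
python3 go.py; python3 side.py
```

```text
t 33.0 [ 0.4989 -0.2305  0.1618] psi 80.1 tilt 0.03 F [ 0.5 -0.1 -2. ] T [ 0.04 -0.15 -0.04] open 0.175 grip 7.0 q [ 1.21  0.63 -1.11  1.85  0.64  1.08 -0.33]
n 1597 TCP [ 0.4989 -0.2305  0.1618] y rng [-288.  -88.] z rng [ 16. 168.]
[[  0   0   0   0   0   0   0   0   0   0   0   0   0   0   0   0   0]
 [  0   0   0   0   0   0   0   0   0   0   0   0   0   0   0   0   0]
 [  0   0   0   0   0   0   0   0   0   0   0   0   0   0   0   0   0]
 [  0   0   0   0   0   0   0   0   0   0   0   0   0   0   0   0   0]
 [  0   0   0   0   0   0   0   0   4   5   0   0   0   0   0   0   0]
 [  0   0   0   0   0   0   0   0   8   4   0   0   0   0   0   0   0]
 [  0   0   0   0   0   1   3   1  44  69  54   0   0   0   0   0   0]
 [  0   0   0   0   0  23  53  47  68  56  45   1   0   0   0   0   0]
 [  0   0   0   0   0  14  33  34  30  42  22   2   0   0   0   0   0]
 [  0   0   0   0   0   7  13  18  19  15  28   1   0   0   0   0   2]
 [  0   0   0   0   0   0   3   0   1  13  67   0  14  17   0   0   2]
 [  0   0   0   0   0   0   0   0   0  25 116 125 101 105 109  60   0]
 [  0   0   0   0   0   0   0   0   0   0   8   4   2   1   5  30   0]
 [  1   0   0   0   0   1   0   0   0   0   0   1   0   0   0  19   1]]
rect [-227.  101.] [178. 331.] 90.0
```

Run:
```python
from station import vision
import cv2
s=vision.snapshot("scene");cv2.imwrite("pics/x.png",cv2.resize(s["pixels"][140:300,200:380,::-1],None,fx=3.4,fy=3.4,interpolation=cv2.INTER_CUBIC))
```

```text
(no output)
```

View pics/x.png

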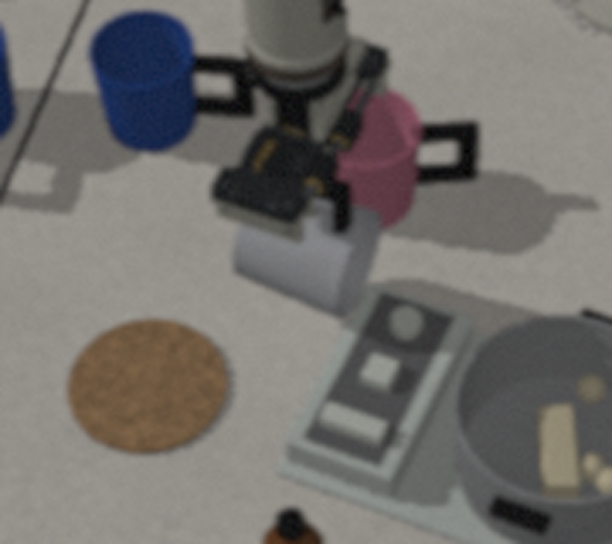

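The lip at (345,312) hangs just short of the console edge, because the jug is still tipped about 10° past level. I need to start further forward.

>>> apply_moves:
  commands:
    - [[0,0,-0.17],0]
    - [[0.17,0,-0.17],0]
    - [[0.17,0,-0.08],0]
    - [[0.17,0,-0.05],0]
    - [[0.14,0,-0.035],0]
    - [[0.11,0,-0.03],0]
    - [[0.05,0,-0.01],0]
    - [[-0.01,0,0.015],0]
    - [[-0.01,0,0.015],0]

```text
clock: 34.25
eef_pos: [0.4979, -0.2328, 0.158]
orientation: [-3.14, 0.0, 1.398]
ft_force: [0.7, 1.1, -2.1]
opening: 0.174
grip_force: 7.0
```

```bash
python3 go.py; python3 side.py
```

```text
t 34.2 [ 0.4979 -0.2328  0.158 ] psi 80.1 tilt 0.06 F [ 0.7  1.1 -2.1] T [ 0.04 -0.08 -0.02] open 0.174 grip 7.0 q [ 1.21  0.64 -1.11  1.85  0.65  1.07 -0.33]
n 1616 TCP [ 0.4979 -0.2328  0.158 ] y rng [-284.  -88.] z rng [ 17. 169.]
[[  0   0   0   0   0   0   0   0   0   0   0   0   0   0   0   0   0]
 [  0   0   0   0   0   0   0   0   0   0   0   0   0   0   0   0   0]
 [  0   0   0   0   0   0   0   0   0   0   0   0   0   0   0   0   0]
 [  0   0   0   0   0   0   0   0   0   0   0   0   0   0   0   0   0]
 [  0   0   0   0   0   0   0   0   2   4   0   0   0   0   0   0   0]
 [  0   0   0   0   0   0   0   0   9   6   0   0   0   0   0   0   0]
 [  0   0   0   0   0   0   0   0  20  55  57   5   0   0   0   0   0]
 [  0   0   0   0   0   5  34  37  80  67  59   6   0   0   0   0   0]
 [  0   0   0   0   0  10  36  41  39  43  25   9   0   0   0   0   0]
 [  0   0   0   0   0   6  23  18  19  19  36  13   0   0   0   0   0]
 [  0   0   0   0   0   1   3   4   2   1  59  29   7  15   0   0   0]
 [  0   0   0   0   0   0   0   0   0   4 118 135 104 111 102  66   0]
 [  0   0   0   0   0   0   0   0   0   0   3   4   0   3  10  29   0]
 [  1   0   0   1   0   0   0   0   0   0   0   0   0   0   0  17   4]]
rect [-225.   99.] [318. 173.] 0.0
```

>>> apply_moves:
  commands:
    - [[0,0,-0.08],0]
    - [[0.1,0,-0.09],0]
    - [[0.1,0,-0.035],0]
    - [[0.07,0,-0.02],0]
    - [[0.04,0,-0.01],0]
    - [[0,0,0.005],0]
    - [[-0.03,0,0.015],0]
    - [[-0.06,0,0.025],0]
    - [[-0.09,0,0.04],0]
    - [[-0.115,0,0.055],0]
    - [[-0.145,0,0.07],0]
    - [[-0.17,0,0.085],0]

```text
clock: 35.8
eef_pos: [0.4929, -0.2647, 0.1415]
orientation: [-3.142, -0.0, 1.401]
ft_force: [0.0, 0.8, -0.9]
opening: 0.174
grip_force: 7.0
```

```bash
python3 go.py; python3 side.py
```

```text
t 35.8 [ 0.4929 -0.2647  0.1415] psi 80.3 tilt 0.00 F [ 0.   0.8 -0.9] T [ 0.   -0.17  0.03] open 0.174 grip 7.0 q [ 1.24  0.67 -1.08  1.84  0.68  1.06 -0.28]
n 1532 TCP [ 0.4929 -0.2647  0.1415] y rng [-315.  -97.] z rng [ 33. 155.]
[[  0   0   0   0   0   0   0   0   0   0   0   0   0   0   0   0   0]
 [  0   0   0   0   0   0   0   0   0   0   0   0   0   0   0   0   0]
 [  0   0   0   0   0   0   0   0   0   0   0   0   0   0   0   0   0]
 [  0   0   0   0   0   0   0   0   0   0   0   0   0   0   0   0   0]
 [  0   0   0   0   0   0   0   0   0   0   0   0   0   0   0   0   0]
 [  0   0   0   0   0   0   0   0   6   5   0   0   0   0   0   0   0]
 [  0   0   0   0   0   0   0   0  12   3   0   0   0   0   0   0   0]
 [  0   0   0   0   0   0   0   0  48  67  77   4   0   0   0   0   0]
 [  0   0   0   0   0   8  39  45  61  57  36   6   0   0   0   0   0]
 [  0   0   0   0   0   7  37  37  33  37  30   8   0   0   0   0   0]
 [  0   0   0   0   0   4  17  17  14  13  38  20   0   0  25   8   0]
 [  0   0   0   0   0   0   1   2   3   7  86  32  96 101  87 103 100]
 [  0   0   0   0   0   0   0   0   0   6  55   9   2   5   2   5   8]
 [  0   0   0   0   0   0   0   0   0   0   0   1   0   0   1   0   1]]
rect [-208.   61.] [127. 236.] 51.9
```

```bash
cat > axis.py <<'E'
# fit a taper cylinder (43..49 mm radius) to the jug's metal points: axis elevation and offset from grasp point
from h import *
from station import vision,manip
from scipy.optimize import least_squares
def fit(verbose=True):
    st=manip.get_state();p=st["eef_pos"].copy();M=R.from_euler("xyz",st["orientation"]).as_matrix();G=p+[0,0,.019];f=M[:,0];l=M[:,1]
    Q=[]
    for n in("scene","top"):
        s=vision.snapshot(n);P=cloud(s);img=s["pixels"].astype(int);D=P-G;a=D@f;b=D@l;c=D[...,2]
        m=(abs(a)<.16)&(abs(b)<.055)&(np.hypot(a,c)<.19)&(np.hypot(a,c)>.035)&(P[...,2]>.064)&(np.ptp(img,axis=2)<28)&(img.max(2)>50)
        m&=~((c>-.035)&(abs(a)<.045)); Q.append(np.c_[a[m],b[m],c[m]])
    Q=np.vstack(Q)
    def res(x,full=False):
        g,w,b0,t=x;u=np.array([np.cos(g),0,np.sin(g)]);v=np.array([np.sin(g),0,-np.cos(g)])
        A=Q-(w*v+np.array([0,b0,0]));z=A@u+t; r=np.hypot(A@v,A[:,1]);d=r-(.043+.06*z)
        # nearest of outer wall, inner wall
        d=np.where(abs(d)<abs(d+.003),d,d+.003); d=d+0
        out=np.where(z>.1,z-.1,np.where(z<0,z,0)); return np.hypot(d,out)
    best=min((least_squares(res,[np.radians(g0),.092,0,.053],loss="soft_l1",f_scale=.002,bounds=([-1,.075,-.01,.03],[1.6,.11,.01,.08])) for g0 in(-15,0,20,45,75)),key=lambda r:r.cost)
    g,w,b0,t=best.x;print("mouth-up deg %.1f  axis offset %.1f mm lateral %.1f grasp z on jug %.1f  n %d med res %.1f mm"%(np.degrees(g),w*1e3,b0*1e3,t*1e3,len(Q),np.median(best.fun)*1e3)); return best.x
if __name__=="__main__": fit()
E
python3 axis.py
```

```text
mouth-up deg 5.6  axis offset 81.4 mm lateral 1.1 grasp z on jug 49.7  n 977 med res 1.0 mm
```

Useful: the fit shows the jug slid about 10 mm in the pads, so my contact heights were off. I'll replan with the fitted geometry.

>>> apply_moves:
  commands:
    - [[0,0,-0.15],0]
    - [[0.15,0,-0.15],0]
    - [[0.15,0,-0.06],0]
    - [[0.12,0,-0.04],0]
    - [[0.085,0,-0.02],0]
    - [[0.06,0,-0.01],0]
    - [[0.035,0,0.005],0]
    - [[0.01,0,0.02],0]
    - [[-0.015,0,0.04],0]
    - [[-0.015,0,0.04],0]

```text
clock: 37.2
eef_pos: [0.4922, -0.2685, 0.1335]
orientation: [-3.141, 0.001, 1.4]
ft_force: [-0.1, -2.8, 2.0]
opening: 0.172
grip_force: 7.0
```

```bash
python3 go.py; python3 axis.py
```

```text
t 37.2 [ 0.4922 -0.2685  0.1335] psi 80.2 tilt 0.05 F [-0.1 -2.8  2. ] T [-0.58  0.11  0.01] open 0.172 grip 7.0 q [ 1.24  0.68 -1.07  1.85  0.69  1.05 -0.29]
mouth-up deg 22.1  axis offset 79.9 mm lateral 0.8 grasp z on jug 45.5  n 1171 med res 0.9 mm
```

>>> apply_moves:
  commands:
    - [[-0.02,0,0.02],0]
    - [[-0.04,0,0.035],0]
    - [[-0.065,0,0.055],0]
    - [[-0.085,0,0.078],0]
    - [[-0.105,0,0.1],0]
    - [[-0.12,0,0.118],0]
    - [[-0.12,0,0.118],0]

```text
clock: 38.17
eef_pos: [0.4881, -0.2913, 0.1097]
orientation: [-3.141, -0.0, 1.401]
ft_force: [-0.2, -3.3, 1.8]
opening: 0.18
grip_force: 7.0
```

```bash
python3 go.py; python3 axis.py
```

```text
t 38.2 [ 0.4881 -0.2913  0.1097] psi 80.2 tilt 0.03 F [-0.2 -3.3  1.8] T [-0.83  0.13  0.02] open 0.180 grip 7.0 q [ 1.24  0.72 -1.03  1.84  0.73  1.02 -0.27]
mouth-up deg 35.1  axis offset 77.9 mm lateral 0.7 grasp z on jug 39.9  n 1006 med res 0.9 mm
```

>>> apply_moves:
  commands:
    - [[-0.03,0,0.035],0]
    - [[-0.06,0,0.065],0]
    - [[-0.09,0,0.08],0]
    - [[-0.115,0,0.09],0]
    - [[-0.14,0,0.105],0]
    - [[-0.16,0,0.12],0]
    - [[-0.21,0,0.15],0]
    - [[-0.21,0,0.15],0]

```text
clock: 39.28
eef_pos: [0.4805, -0.333, 0.079]
orientation: [-3.14, -0.001, 1.399]
ft_force: [-0.3, -0.3, -0.8]
opening: 0.179
grip_force: 7.0
```

```bash
python3 go.py; python3 axis.py
```

```text
t 39.3 [ 0.4805 -0.333   0.079 ] psi 80.2 tilt 0.08 F [-0.3 -0.3 -0.8] T [-0.17 -0.1   0.01] open 0.179 grip 7.0 q [ 1.27  0.78 -0.99  1.82  0.77  0.99 -0.22]
mouth-up deg 61.7  axis offset 75.0 mm lateral 0.9 grasp z on jug 40.5  n 1080 med res 0.8 mm
```

>>> apply_moves:
  commands:
    - [[-0.02,0,0.05],0]
    - [[-0.045,0,0.095],0]
    - [[-0.065,0,0.125],0]
    - [[-0.085,0,0.145],0]
    - [[-0.085,0,0.145],0]
    - [[-0.085,0,0.145],0]

```text
clock: 40.12
eef_pos: [0.4781, -0.3485, 0.0508]
orientation: [-3.141, -0.001, 1.402]
ft_force: [0.6, 0.9, -1.5]
opening: 0.173
grip_force: 7.0
```

```bash
python3 go.py; python3 axis.py
```

```text
t 40.1 [ 0.4781 -0.3485  0.0508] psi 80.3 tilt 0.06 F [ 0.6  0.9 -1.5] T [-0.11 -0.08 -0.03] open 0.173 grip 7.0 q [ 1.26  0.82 -0.95  1.81  0.81  0.96 -0.21]
mouth-up deg 85.0  axis offset 75.0 mm lateral 0.6 grasp z on jug 37.5  n 805 med res 1.0 mm
```

>>> apply_moves:
  commands:
    - [[0,0,0],0]
    - [[0,0,0],0]
    - [[0,0,0],0]
    - [[0,0,0],0]
    - [[-0.1,0,-0.1],0]
    - [[-0.1,0,-0.3],0]
    - [[-0.1,0,-0.5],0]
    - [[-0.1,0,-0.7],0]
    - [[-0.1,0,-0.7],0]
  claw: 1

```text
clock: 41.35
eef_pos: [0.4773, -0.3695, 0.1947]
orientation: [3.136, 0.003, 1.401]
ft_force: [-1.0, -1.0, -0.7]
opening: 0.995
grip_force: 0.0
```

```bash
cat > jugpos.py <<'E'
from h import *
from station import vision
from meas import circ,near
import sys
c=[float(v) for v in sys.argv[1].split(",")]
for n in sys.argv[2:]:
    s=vision.snapshot(n);P=cloud(s);img=s["pixels"].astype(int);V=img.max(2);g=np.ptp(img,axis=2)
    m=near(P,c,.09)&(P[...,2]>.09)&(P[...,2]<.13)&(g<28)&(V>50); print(n,"rim",circ(P[m]),m.sum(),"z pct",np.percentile(P[...,2][m],[2,50,98]).round(3))
    h=near(P,c,.13)&(P[...,2]>.075)&(P[...,2]<.11)&(V<45);q=P[h];print(" handle",rect(q) if len(q)>5 else 0,len(q),q.mean(0).round(4))
E
python3 go.py; python3 jugpos.py .49,-.275 wrist scene top
```

```text
t 41.4 [ 0.4773 -0.3695  0.1947] psi 80.3 tilt 0.35 F [-1.  -1.  -0.7] T [-0.07 -0.08  0.03] open 0.995 grip 0.0 q [ 1.38  0.67 -1.1   1.7   0.64  1.18 -0.06]
wrist rim (array([ 0.4859, -0.2917]), 0.0465) 4207 z pct [0.09  0.098 0.1  ]
 handle (array([ 472.6, -351.8]), array([39.4, 13.8]), 78.1) 508 [ 0.4738 -0.3461  0.0893]
scene rim (array([ 0.4875, -0.2956]), 0.0472) 215 z pct [0.09  0.097 0.105]
 handle (array([ 473.3, -362.9]), array([53.1, 18.9]), 76.4) 60 [ 0.4744 -0.3684  0.0894]
top rim (array([ 0.4869, -0.2963]), 0.0469) 200 z pct [0.091 0.098 0.104]
 handle (array([ 473.5, -355. ]), array([35.6, 15.4]), 78.4) 82 [ 0.4726 -0.3567  0.0897]
```

The jug now stands upright at (0.487, -0.295), with its rim level at about 0.1 m. I'll regrip the handle properly and carry it to the coaster.

```bash
python3 go.py .468,-.385,.15,78 .468,-.385,.035,78
```

```text
t 41.5 [ 0.4744 -0.3688  0.1903] psi 80.3 tilt 0.07 F [-0.7 -0.3 -1.2] T [-0.01 -0.11 -0.03] open 0.997 grip 0.0 q [ 1.38  0.67 -1.09  1.7   0.64  1.18 -0.06]
.468,-.385,.15,78 -> [-0.085 -0.018  0.202] yaw 0.038
.468,-.385,.035,78 -> [-0.085 -0.017  0.777] yaw 0.038
```

>>> apply_moves:
  commands:
    - [[-0.085,-0.018,0],0.038]
    - [[-0.085,-0.018,0.2],0.038]
    - [[-0.085,-0.018,0.4],0.038]
    - [[-0.085,-0.018,0.6],0.038]
    - [[-0.085,-0.018,0.74],0.038]
    - [[-0.085,-0.018,0.775],0.038]
    - [[-0.085,-0.018,0.775],0.038]

```text
clock: 42.38
eef_pos: [0.4683, -0.3853, 0.0358]
orientation: [-3.141, -0.001, 1.36]
ft_force: [0.5, 0.1, 0.5]
opening: 1.002
grip_force: 0.0
```

>>> apply_moves:
  commands:
    - [[0,0,0],0]
    - [[0,0,0],0]
    - [[0,0,0],0]
    - [[0,0,0],0]
    - [[0,0,0],0]
    - [[0,0,0],0]
    - [[0,0,0],0]
    - [[0,0,0],0]
    - [[0,0,0],0]
    - [[0,0,0],0]
  claw: 0
  force: 50

```text
clock: 43.62
eef_pos: [0.4686, -0.385, 0.0361]
orientation: [3.142, -0.0, 1.361]
ft_force: [-0.1, -1.0, -0.6]
opening: 0.173
grip_force: 50.0
```

>>> apply_moves:
  commands:
    - [[0,0,-0.1],0]
    - [[0,0,-0.2],0]
    - [[0,0,-0.2],0]
    - [[0,0,-0.2],0]

```text
clock: 44.12
eef_pos: [0.4685, -0.3853, 0.0764]
orientation: [3.141, 0.001, 1.361]
ft_force: [0.4, 0.3, -2.4]
opening: 0.17
grip_force: 50.0
```

```bash
python3 go.py;python3 jugpos.py .487,-.295 scene top
```

```text
t 44.1 [ 0.4685 -0.3853  0.0764] psi 78.0 tilt 0.04 F [ 0.4  0.3 -2.4] T [-0.19 -0.02 -0.04] open 0.170 grip 50.0 q [ 1.32  0.8  -0.97  1.76  0.78  1.01 -0.16]
scene rim (array([ 0.4897, -0.3032]), 0.0478) 531 z pct [0.091 0.11  0.129]
 handle (array([ 474.5, -366.9]), array([32.2, 14.2]), 55.4) 18 [ 0.4745 -0.3687  0.0806]
top rim (array([ 0.4867, -0.2961]), 0.045) 190 z pct [0.091 0.11  0.129]
 handle 0 4 [ 0.4773 -0.3429  0.0974]
```

```bash
python3 go.py .588,-.4415,.076,78
```

```text
t 44.2 [ 0.4681 -0.3849  0.0757] psi 78.0 tilt 0.05 F [-0.  -1.4 -1.4] T [-0.13 -0.1   0.02] open 0.173 grip 50.0 q [ 1.32  0.8  -0.97  1.76  0.78  1.01 -0.16]
.588,-.4415,.076,78 -> [-0.152  0.645 -0.002] yaw -0.0
```

>>> apply_moves:
  commands:
    - [[-0.03,0.12,0],0]
    - [[-0.07,0.28,0],0]
    - [[-0.11,0.45,0],0]
    - [[-0.14,0.58,0],0]
    - [[-0.152,0.645,0],0]
    - [[-0.152,0.645,0],0]
    - [[-0.152,0.645,0.1],0]
    - [[-0.152,0.645,0.15],0]
    - [[-0.152,0.645,0.17],0]
    - [[-0.152,0.645,0.17],0]

```text
clock: 45.48
eef_pos: [0.5877, -0.4415, 0.042]
orientation: [-3.141, -0.0, 1.361]
ft_force: [-1.6, -0.2, 2.1]
opening: 0.173
grip_force: 50.0
```

```bash
python3 go.py; python3 jugpos.py .607,-.353 scene top
```

```text
t 45.5 [ 0.5877 -0.4415  0.042 ] psi 78.0 tilt 0.06 F [-1.6 -0.2  2.1] T [0.11 0.18 0.08] open 0.173 grip 50.0 q [ 1.12  1.   -0.89  1.41  0.82  1.12 -0.11]
scene rim (array([ 0.6076, -0.3649]), 0.0523) 397 z pct [0.09  0.103 0.128]
 handle (array([ 598. , -406.6]), array([28. , 15.7]), 74.3) 24 [ 0.5965 -0.4083  0.0946]
top rim (array([ 0.6033, -0.3626]), 0.0506) 271 z pct [0.091 0.104 0.127]
 handle (array([ 595.3, -407.1]), array([26.5, 16.6]), 79.9) 53 [ 0.5953 -0.4067  0.0941]
```

Contact made (upward force). Release and withdraw.

>>> apply_moves:
  commands:
    - [[0,0,0],0]
    - [[0,0,0],0]
    - [[0,0,0],0]
    - [[0,0,0],0]
    - [[0,0,0],0]
    - [[0,0,0],0]
    - [[0,0,-0.25],0]
    - [[0,0,-0.5],0]
    - [[0,0,-0.75],0]
    - [[0,0,-0.9],0]
    - [[0,0,-0.9],0]
  claw: 0.8

```text
clock: 46.95
eef_pos: [0.5902, -0.442, 0.2259]
orientation: [3.136, 0.002, 1.361]
ft_force: [0.5, 0.2, 0.1]
opening: 0.8
grip_force: 0.0
```

```bash
python3 go.py .5,-.3,.22,60 .525,-.141,.12,60; python3 jugpos.py .607,-.353 scene top
python3 - <<'E'
from h import *
from station import vision
s=vision.snapshot("top");pickle.dump(s,open("top.pkl","wb"));s=vision.snapshot("scene");pickle.dump(s,open("scene.pkl","wb"))
E
python3 meas.py 2>/dev/null|grep -E "^k|==|therm|head|mat"
```

```text
t 47.0 [ 0.5902 -0.442   0.2259] psi 78.0 tilt 0.33 F [0.5 0.2 0.1] T [-0.02 -0.1   0.04] open 0.800 grip 0.0 q [ 1.15  0.83 -1.    1.29  0.69  1.37 -0.02]
.5,-.3,.22,60 -> [ 0.6   -0.589  0.025] yaw 0.3
.525,-.141,.12,60 -> [ 1.405 -0.635  0.523] yaw 0.3
scene rim (array([ 0.608 , -0.3554]), 0.0481) 320 z pct [0.091 0.101 0.113]
 handle (array([ 595.7, -418.6]), array([57.3, 15.6]), 82.4) 75 [ 0.5954 -0.4249  0.0942]
top rim (array([ 0.6061, -0.3537]), 0.047) 250 z pct [0.091 0.103 0.11 ]
 handle (array([ 591.6, -422.5]), array([58.3, 16.6]), 80.6) 144 [ 0.5905 -0.4248  0.0951]
== top
kr [ 0.5344 -0.1419  0.06  ] 14 z 0.0602
ks [ 0.5803 -0.1511  0.06  ] 75 z 0.0594
kl [ 0.6311 -0.1859  0.06  ] 12 z 0.0597
mat (array([463.3, 370.1]), array([218.7, 100.7]), 22.1) 0.004580919147186613
therm (array([436.8, 368. ]), array([136.2,  37. ]), 13.6) z [0.03   0.0362]
 head (array([479. , 380.6]), array([40.3, 32. ]), 12.9) [0.47744621 0.38091599 0.03268041]
== scene
kr [ 0.528 -0.14   0.06 ] 46 z 0.0592
ks [ 0.5819 -0.15    0.06  ] 71 z 0.0598
kl [ 0.6358 -0.1602  0.06  ] 83 z 0.0594
mat (array([462.7, 372.7]), array([220.1,  98.3]), 22.2) 0.006264577204937116
therm (array([437.1, 369.7]), array([135.9,  36.1]), 14.3) z [0.0314 0.0385]
 head (array([476.6, 382.2]), array([52.1, 31.5]), 13.7) [0.47931088 0.38222835 0.03404774]
```

The jug stands centred on the coaster. The thermometer was knocked by about 3.5 cm, so I'll re-measure it before grasping. Now the keys, with fingers closed.

>>> apply_moves:
  commands:
    - [[0.25,-0.15,0],0]
    - [[0.5,-0.3,0],0]
    - [[0.75,-0.4,0],0]
    - [[1,-0.5,0],0]
    - [[1,-0.63,0],0]
    - [[1,-0.63,0],0]
    - [[1,-0.63,0],0]
  claw: 0
  force: 20

```text
clock: 48.02
eef_pos: [0.507, -0.2209, 0.2216]
orientation: [-3.141, -0.0, 1.359]
ft_force: [0.5, -1.0, 0.0]
opening: 0.084
grip_force: 0.0
```

```bash
python3 go.py .525,-.141,.09,80
```

```text
t 48.0 [ 0.507  -0.2209  0.2216] psi 77.9 tilt 0.02 F [ 0.5 -1.   0. ] T [-0.05 -0.09  0.02] open 0.084 grip 0.0 q [ 1.22  0.56 -1.15  1.79  0.55  1.17 -0.32]
.525,-.141,.09,80 -> [0.409 0.004 0.658] yaw -0.035
```

>>> apply_moves:
  commands:
    - [[0.2,0,0],0]
    - [[0.41,0,0.2],-0.035]
    - [[0.41,0,0.4],-0.035]
    - [[0.41,0.004,0.6],-0.035]
    - [[0.41,0.004,0.7],-0.035]
    - [[0.41,0.004,0.7],-0.035]
    - [[0.41,0.004,0.7],-0.035]

```text
clock: 48.9
eef_pos: [0.526, -0.1398, 0.0833]
orientation: [3.14, -0.0, 1.397]
ft_force: [0.7, -0.2, 0.1]
opening: 0.007
grip_force: 0.0
```

```bash
python3 go.py .525,-.141,.052,80
```

```text
t 48.9 [ 0.526  -0.1398  0.0833] psi 80.1 tilt 0.12 F [ 0.7 -0.2  0.1] T [-0.06 -0.12  0.01] open 0.007 grip 0.0 q [ 0.96  0.7  -0.99  1.92  0.74  0.94 -0.57]
.525,-.141,.052,80 -> [-0.007 -0.004  0.157] yaw 0.001
```

>>> apply_moves:
  commands:
    - [[0,0,0.08],0]
    - [[0,0,0.12],0]
    - [[0,0,0.14],0]
    - [[0,0,0.155],0]
    - [[0,0,0.165],0]
    - [[0,0,0.165],0]
    - [[0,0,0.165],0]

```text
clock: 49.78
eef_pos: [0.5249, -0.1403, 0.0534]
orientation: [3.141, 0.005, 1.398]
ft_force: [-15.1, -0.9, 42.9]
opening: 0.002
grip_force: 21.7
```

Round is fully down; next time I press less deep. Now long.

>>> apply_moves:
  commands:
    - [[0,0,-0.1],0]
    - [[0,0,-0.2],0]
    - [[0,0.2,-0.2],0]
    - [[0,0.4,-0.2],0]
    - [[0,0.56,-0.2],0]
    - [[0,0.56,-0.2],0]
    - [[0,0.56,-0.2],0]

```text
clock: 50.65
eef_pos: [0.6341, -0.1584, 0.0888]
orientation: [-3.14, -0.0, 1.398]
ft_force: [0.5, 0.8, 0.1]
opening: 0.002
grip_force: 0.0
```

```bash
python3 go.py .6355,-.1607,.053,80
```

```text
t 50.6 [ 0.6341 -0.1584  0.0888] psi 80.1 tilt 0.09 F [0.5 0.8 0.1] T [-0.02 -0.06 -0.  ] open 0.002 grip 0.0 q [ 0.82  0.84 -0.94  1.63  0.75  1.08 -0.51]
.6355,-.1607,.053,80 -> [-0.01   0.009  0.179] yaw 0.002
```

>>> apply_moves:
  commands:
    - [[-0.01,0.01,0.1],0]
    - [[-0.01,0.01,0.15],0]
    - [[-0.01,0.01,0.165],0]
    - [[-0.01,0.01,0.178],0]
    - [[-0.01,0.01,0.182],0]
    - [[-0.01,0.01,0.182],0]

```text
clock: 51.4
eef_pos: [0.6357, -0.1618, 0.0542]
orientation: [-3.14, 0.002, 1.397]
ft_force: [-7.1, -1.4, 12.3]
opening: 0.007
grip_force: 6.2
```

>>> apply_moves:
  commands:
    - [[0,0,-0.1],0]
    - [[0,0,-0.2],0]
    - [[0,-0.15,-0.2],0]
    - [[0,-0.28,-0.2],0]
    - [[0,-0.28,-0.2],0]
    - [[0,-0.28,-0.2],0]

```text
clock: 52.15
eef_pos: [0.5829, -0.152, 0.0938]
orientation: [3.139, -0.0, 1.397]
ft_force: [-0.4, 0.6, 0.4]
opening: 0.003
grip_force: 0.0
```

```bash
python3 go.py .5804,-.151,.053,80
```

```text
t 52.1 [ 0.5829 -0.152   0.0938] psi 80.1 tilt 0.13 F [-0.4  0.6  0.4] T [-0.07 -0.12 -0.01] open 0.003 grip 0.0 q [ 0.9   0.77 -0.97  1.77  0.74  1.02 -0.53]
.5804,-.151,.053,80 -> [ 0.003 -0.013  0.204] yaw 0.001
```

>>> apply_moves:
  commands:
    - [[0,-0.01,0.1],0]
    - [[0,-0.01,0.17],0]
    - [[0,-0.01,0.19],0]
    - [[0,-0.01,0.2],0]
    - [[0,-0.01,0.207],0]
    - [[0,-0.01,0.207],0]

```text
clock: 52.9
eef_pos: [0.5791, -0.1513, 0.0538]
orientation: [-3.14, 0.003, 1.398]
ft_force: [-11.1, -0.1, 27.7]
opening: 0.004
grip_force: 13.9
```

>>> apply_moves:
  commands:
    - [[0,0,-0.2],0]
    - [[0,0,-0.45],0]
    - [[0,0,-0.7],0]
    - [[0,0,-0.9],0]
    - [[0,0,-0.9],0]
    - [[0,0,-0.9],0]
  claw: 1

```text
clock: 53.65
eef_pos: [0.579, -0.1515, 0.2302]
orientation: [-3.14, 0.0, 1.398]
ft_force: [0.4, 0.2, -0.4]
opening: 0.608
grip_force: 0.0
```

```bash
python3 go.py
```

```text
t 53.6 [ 0.579  -0.1515  0.2302] psi 80.1 tilt 0.08 F [ 0.4  0.2 -0.4] T [-0.08 -0.04 -0.02] open 0.608 grip 0.0 q [ 0.98  0.62 -1.1   1.67  0.58  1.23 -0.43]
```

```bash
python3 go.py .56,.03,.22,140 .437,.371,.2,193.6
```

```text
t 53.6 [ 0.579  -0.1515  0.2302] psi 80.1 tilt 0.08 F [ 0.4  0.2 -0.4] T [-0.08 -0.04 -0.02] open 0.608 grip 0.0 q [ 0.98  0.62 -1.1   1.67  0.58  1.23 -0.43]
.56,.03,.22,140 -> [ 0.877 -0.25   0.051] yaw -0.999
.437,.371,.2,193.6 -> [ 2.451 -1.149  0.152] yaw -1.892
```

>>> apply_moves:
  commands:
    - [[0.15,-0.05,0],-0.17]
    - [[0.3,-0.1,0],-0.34]
    - [[0.45,-0.15,0],-0.5]
    - [[0.65,-0.2,0],-0.67]
    - [[0.85,-0.25,0],-0.83]
    - [[1,-0.35,0],-1]
    - [[1,-0.35,0],-1]
    - [[1,-0.35,0],-1]
  claw: 1

```text
clock: 54.65
eef_pos: [0.5446, 0.057, 0.2299]
orientation: [-3.14, -0.001, 2.444]
ft_force: [-0.3, 0.0, 0.7]
opening: 0.999
grip_force: 0.0
```

```bash
python3 go.py .437,.371,.2,193.6
```

```text
t 54.6 [0.5446 0.057  0.2299] psi 140.0 tilt 0.12 F [-0.3  0.   0.7] T [ 0.03 -0.18  0.01] open 0.999 grip 0.0 q [ 0.8   0.68 -1.36  1.79  0.7   1.27  0.13]
.437,.371,.2,193.6 -> [1.421 0.857 0.15 ] yaw -0.893
```

>>> apply_moves:
  commands:
    - [[0.15,0.15,0],-0.17]
    - [[0.35,0.3,0],-0.34]
    - [[0.55,0.45,0],-0.5]
    - [[0.75,0.6,0.1],-0.67]
    - [[0.9,0.75,0.15],-0.83]
    - [[1,0.85,0.15],-0.893]
    - [[1,0.85,0.15],-0.893]
    - [[1,0.85,0.15],-0.893]

```text
clock: 55.65
eef_pos: [0.5015, 0.3148, 0.2006]
orientation: [-3.14, -0.001, -2.906]
ft_force: [0.5, -0.6, 0.4]
opening: 1.002
grip_force: 0.0
```

```bash
cat > th.py <<'E'
from h import *
from station import vision
for n in("wrist","top","scene"):
    s=vision.snapshot(n);P=cloud(s);V=s["pixels"].max(2);g=np.ptp(s["pixels"].astype(int),axis=2)
    m=(np.hypot(P[...,0]-.45,P[...,1]-.372)<.13)&(P[...,2]>.02)&(P[...,2]<.045);q=P[m]
    if m.sum()<30: print(n,m.sum());continue
    hd=q[V[m]>105];print(n,"all",rect(q),m.sum(),"ztop",np.percentile(q[:,2],90).round(4),"head",rect(hd) if len(hd)>9 else 0,hd.mean(0).round(4))
E
python3 go.py .437,.371,.2,193.6; python3 th.py
```

```text
t 55.6 [0.5015 0.3148 0.2006] psi -166.5 tilt 0.09 F [ 0.5 -0.6  0.4] T [ 0.06 -0.17 -0.01] open 1.002 grip 0.0 q [ 0.28  0.86 -1.4   1.71  0.87  1.35  0.52]
.437,.371,.2,193.6 -> [0.248 0.348 0.003] yaw -0.002
wrist all (array([431.4, 373.9]), array([143.2,  36.3]), 13.0) 7239 ztop 0.033 head (array([476.3, 383.8]), array([42. , 35.4]), 13.0) [0.476  0.3823 0.0321]
top all (array([399.6, 360.3]), array([72.9, 30.2]), 12.6) 302 ztop 0.0328 head 0 [nan nan nan]
scene all (array([436.1, 371.8]), array([146. ,  35.8]), 12.5) 443 ztop 0.037 head (array([434. , 371.3]), array([139.9,  35.8]), 12.5) [0.4793 0.3791 0.0327]th.py:7: RuntimeWarning: Mean of empty slice.
  hd=q[V[m]>105];print(n,"all",rect(q),m.sum(),"ztop",np.percentile(q[:,2],90).round(4),"head",rect(hd) if len(hd)>9 else 0,hd.mean(0).round(4))
  ret = um.true_divide(
```

```bash
python3 go.py .437,.373,.01,193.1
```

```text
t 55.8 [0.5017 0.3146 0.2011] psi -166.5 tilt 0.06 F [ 1.2 -1.1  0.3] T [ 0.11 -0.11 -0.03] open 0.997 grip 0.0 q [ 0.28  0.86 -1.4   1.71  0.87  1.35  0.53]
.437,.373,.01,193.1 -> [0.246 0.36  0.955] yaw 0.006
```

>>> apply_moves:
  commands:
    - [[0.12,0.18,0.1],0]
    - [[0.245,0.36,0.3],0.006]
    - [[0.245,0.36,0.5],0.006]
    - [[0.245,0.36,0.7],0.006]
    - [[0.245,0.36,0.88],0.006]
    - [[0.245,0.36,0.955],0.006]
    - [[0.245,0.36,0.955],0.006]

```text
clock: 56.68
eef_pos: [0.4362, 0.3741, 0.0101]
orientation: [-3.141, -0.001, -2.911]
ft_force: [-0.5, 0.8, 0.2]
opening: 0.999
grip_force: 0.0
```

>>> apply_moves:
  commands:
    - [[0,0,0],0]
    - [[0,0,0],0]
    - [[0,0,0],0]
    - [[0,0,0],0]
    - [[0,0,0],0]
    - [[0,0,0],0]
    - [[0,0,0],0]
    - [[0,0,0],0]
    - [[0,0,0],0]
  claw: 0
  force: 30

```text
clock: 57.8
eef_pos: [0.436, 0.3748, 0.0103]
orientation: [-3.141, -0.0, -2.909]
ft_force: [-0.3, 0.6, 0.9]
opening: 0.304
grip_force: 30.0
```

>>> apply_moves:
  commands:
    - [[0,0,-0.15],0]
    - [[0,0,-0.35],0]
    - [[0,0,-0.55],0]
    - [[0,0,-0.7],0]
    - [[0,0,-0.7],0]
    - [[0,0,-0.7],0]

```text
clock: 58.55
eef_pos: [0.4359, 0.374, 0.1492]
orientation: [-3.14, -0.001, -2.91]
ft_force: [1.0, 0.2, -1.8]
opening: 0.306
grip_force: 30.0
```

```bash
cat > held.py <<'E'
# held thermometer in tool frame: along +lens direction (-tool x), height
from h import *
from station import vision,manip
st=manip.get_state();p=st["eef_pos"];M=R.from_euler("xyz",st["orientation"]).as_matrix();f=-M[:,0];l=M[:,1]
for n in("top","scene","wrist"):
    s=vision.snapshot(n);P=cloud(s);D=P-p;a=D@f;b=D@l;m=(abs(a)<.1)&(abs(b)<.03)&(P[...,2]>p[2]-.03)&(P[...,2]<p[2]+.03);m&=abs(a)>.016
    q=np.c_[a[m],b[m],D[m][:,2]]
    if m.sum()<20: print(n,m.sum());continue
    top=[np.percentile(q[(q[:,0]>x)&(q[:,0]<x+.02)][:,2],85).round(4) if ((q[:,0]>x)&(q[:,0]<x+.02)).sum()>4 else None for x in(-.075,-.05,.03,.045)]
    print(n,m.sum(),"front/back",np.percentile(q[:,0],[.5,99.5]).round(4),"lat mean front/back",q[q[:,0]>.03][:,1].mean().round(4),q[q[:,0]<-.03][:,1].mean().round(4),"top z",top)
E
python3 go.py .57,.33,.15,136 .647,.2241,.15,79.9; python3 held.py
```

```text
t 58.5 [0.4359 0.374  0.1492] psi -166.7 tilt 0.09 F [ 1.   0.2 -1.8] T [ 0.1  -0.13 -0.01] open 0.306 grip 30.0 q [ 0.13  0.87 -1.34  1.8   0.9   1.25  0.34]
.57,.33,.15,136 -> [-0.602 -0.369 -0.004] yaw 0.955
.647,.2241,.15,79.9 -> [-0.855 -0.972 -0.004] yaw 1.89
top 68 front/back [-0.0758  0.0672] lat mean front/back -0.0115 0.001 top z [np.float64(0.0224), None, None, np.float64(0.0235)]
scene 253 front/back [0.0164 0.07  ] lat mean front/back -0.005 0.0103 top z [None, None, np.float64(0.026), np.float64(0.0255)]
wrist 16549 front/back [-0.0761  0.04  ] lat mean front/back 0.0015 0.0014 top z [np.float64(0.0188), np.float64(0.0193), np.float64(0.0225), None]
```

>>> apply_moves:
  commands:
    - [[-0.1,-0.05,0],0.17]
    - [[-0.2,-0.1,0],0.34]
    - [[-0.3,-0.18,0],0.5]
    - [[-0.4,-0.25,0],0.67]
    - [[-0.5,-0.3,0],0.83]
    - [[-0.6,-0.37,0],0.95]
    - [[-0.6,-0.37,0],0.95]
    - [[-0.6,-0.37,0],0.95]

```text
clock: 59.7
eef_pos: [0.5684, 0.3309, 0.1496]
orientation: [-3.14, -0.001, 2.382]
ft_force: [-0.1, 0.7, -1.5]
opening: 0.301
grip_force: 30.0
```

```bash
python3 go.py .6508,.2438,.12,79.9
```

```text
t 59.7 [0.5684 0.3309 0.1496] psi 136.5 tilt 0.11 F [-0.1  0.7 -1.5] T [ 0.04 -0.11  0.07] open 0.301 grip 30.0 q [ 0.13  0.84 -1.1   1.58  0.79  1.22 -0.32]
.6508,.2438,.12,79.9 -> [-0.599 -0.032  0.147] yaw 0.943
```

>>> apply_moves:
  commands:
    - [[-0.05,0,0],0.17]
    - [[-0.15,0,0],0.34]
    - [[-0.25,-0.01,0],0.5]
    - [[-0.35,-0.02,0],0.67]
    - [[-0.45,-0.03,0.05],0.83]
    - [[-0.6,-0.03,0.1],0.943]
    - [[-0.6,-0.03,0.15],0.943]
    - [[-0.6,-0.03,0.15],0.943]

```text
clock: 60.7
eef_pos: [0.6502, 0.2443, 0.119]
orientation: [-3.138, 0.0, 1.395]
ft_force: [-0.8, 0.6, -1.0]
opening: 0.304
grip_force: 30.0
```

```bash
python3 go.py .6473,.2241,.045,79.9
python3 - <<'E'
# spot as seen by the wrist / scene camera, in melter frame
from h import *
from station import vision
O=np.array([.6094,.0114]);a=np.radians(-10.1)
for n in("wrist","scene"):
    s=vision.snapshot(n);P=cloud(s);d=P[...,:2]-O;X=d[...,0]*np.cos(a)+d[...,1]*np.sin(a);Y=-d[...,0]*np.sin(a)+d[...,1]*np.cos(a);V=s["pixels"].max(2)
    m=(abs(X)<.03)&(Y>.088)&(Y<.105)&(P[...,2]>.02)&(P[...,2]<.09)&(V<60);print(n,m.sum(),np.c_[X[m],Y[m],P[...,2][m]].mean(0).round(4) if m.any() else "", np.percentile(Y[m],[10,90]) if m.any() else "")
    if n=="wrist": cv2.imwrite("pics/wsp.png",s["pixels"][:,:,::-1])
E
python3 held.py
```

```text
t 60.7 [0.6502 0.2443 0.119 ] psi 79.9 tilt 0.18 F [-0.8  0.6 -1. ] T [ 0.06 -0.14  0.01] open 0.304 grip 30.0 q [ 0.15  0.83 -0.87  1.5   0.67  1.14 -1.03]
.6473,.2241,.045,79.9 -> [-0.102  0.004  0.37 ] yaw 0.001
wrist 0  
scene 43 [0.0057 0.0937 0.0651] [0.09016103 0.09623637]
top 2
scene 326 front/back [-0.073   0.0686] lat mean front/back 0.0059 0.0048 top z [np.float64(0.0228), np.float64(0.0226), np.float64(0.027), np.float64(0.0272)]
wrist 16459 front/back [-0.0759  0.0401] lat mean front/back -0.0005 -0.0004 top z [np.float64(0.0196), np.float64(0.0202), np.float64(0.0236), None]
```

View pics/wsp.png

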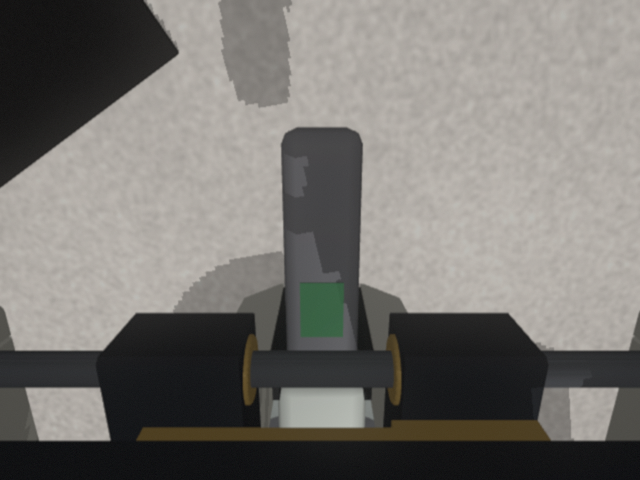

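The wrist view shows the thermometer held straight between the fingers: grip from (322,130) down, white head at (320,405). Now descend to the reading pose and hold.

>>> apply_moves:
  commands:
    - [[0,0,0.15],0]
    - [[0,0,0.3],0]
    - [[0,0,0.37],0]
    - [[-0.05,0,0.37],0]
    - [[-0.1,0,0.37],0]
    - [[-0.1,0,0.37],0]
    - [[-0.1,0,0.37],0]

```text
clock: 61.82
eef_pos: [0.6496, 0.2235, 0.0474]
orientation: [3.14, -0.001, 1.391]
ft_force: [0.6, -0.2, -1.0]
opening: 0.3
grip_force: 30.0
```

```bash
python3 go.py .6473,.2241,.045,79.9
python3 - <<'E'
from h import *
from station import manip
st=manip.get_state();p=st["eef_pos"];M=R.from_euler("xyz",st["orientation"]).as_matrix();L=p-M[:,0]*.068-M[:,2]*.010
a=np.radians(-10.1);S=np.array([.6094,.0114,.055])+.098*np.array([-np.sin(a),np.cos(a),0]);d=S-L;print("lens",L.round(4),"gap",np.linalg.norm(d).round(4),"angle",np.degrees(np.arccos(-d@M[:,0]/np.linalg.norm(d))).round(2))
E
python3 held.py
```

```text
t 61.8 [0.6496 0.2235 0.0474] psi 79.7 tilt 0.09 F [ 0.6 -0.2 -1. ] T [-0.   -0.03  0.06] open 0.300 grip 30.0 q [ 0.16  0.89 -0.82  1.56  0.73  1.02 -1.06]
.6473,.2241,.045,79.9 -> [ 0.001 -0.012  0.012] yaw -0.003
lens [0.6374 0.1566 0.0573] gap 0.05 angle 3.43
top 0
scene 307 front/back [-0.0729  0.0684] lat mean front/back 0.005 0.0041 top z [np.float64(0.0214), np.float64(0.0219), np.float64(0.027), np.float64(0.0262)]
wrist 16584 front/back [-0.0765  0.0394] lat mean front/back -0.0018 -0.0018 top z [np.float64(0.0188), np.float64(0.0193), np.float64(0.0227), None]
```

Small correction, then hold for over 2 s.

>>> apply_moves:
  commands:
    - [[0,-0.012,0.011],-0.003]
    - [[0,-0.012,0.011],-0.003]
    - [[0,-0.012,0.011],-0.003]
    - [[0,-0.012,0.011],-0.003]
    - [[0,-0.012,0.011],-0.003]
    - [[0,-0.012,0.011],-0.003]
    - [[0,-0.012,0.011],-0.003]
    - [[0,-0.012,0.011],-0.003]
    - [[0,-0.012,0.011],-0.003]
    - [[0,-0.012,0.011],-0.003]
    - [[0,-0.012,0.011],-0.003]
    - [[0,-0.012,0.011],-0.003]

```text
clock: 63.48
eef_pos: [0.6465, 0.224, 0.0442]
orientation: [3.142, -0.0, 1.395]
ft_force: [0.5, 0.2, -0.9]
opening: 0.302
grip_force: 30.0
```

>>> apply_moves:
  commands:
    - [[0,0,0],0]
    - [[0,0,0],0]
    - [[0,0,0],0]
    - [[0,0,0],0]
    - [[0,0,0],0]
    - [[0,0,0],0]
    - [[0,0,0],0]
    - [[0,0,0],0]
    - [[0,0,0],0]
    - [[0,0,0],0]
    - [[0,0,0],0]
    - [[0,0,0],0]

```text
clock: 64.97
eef_pos: [0.6465, 0.224, 0.0441]
orientation: [3.142, -0.0, 1.395]
ft_force: [-0.8, -0.4, -1.6]
opening: 0.302
grip_force: 30.0
```

```bash
python3 go.py .6473,.2241,.045,79.9 .6543,.26,.14,79.9
```

```text
t 65.0 [0.6465 0.224  0.0441] psi 79.9 tilt 0.00 F [-0.8 -0.4 -1.6] T [-0.06 -0.12  0.01] open 0.302 grip 30.0 q [ 0.16  0.9  -0.82  1.56  0.74  1.02 -1.06]
.6473,.2241,.045,79.9 -> [ 0.001  0.004 -0.004] yaw 0.0
.6543,.26,.14,79.9 -> [ 0.184  0.007 -0.479] yaw 0.0
```

>>> apply_moves:
  commands:
    - [[0.1,0,-0.1],0]
    - [[0.18,0,-0.3],0]
    - [[0.2,0,-0.5],0]
    - [[0.25,0,-0.5],-0.17]
    - [[0.35,0,-0.5],-0.34]
    - [[0.45,-0.05,-0.5],-0.5]
    - [[0.5,-0.1,-0.5],-0.67]
    - [[0.55,-0.2,-0.5],-0.83]
    - [[0.55,-0.3,-0.5],-1]
    - [[0.55,-0.3,-0.5],-1]
    - [[0.55,-0.3,-0.5],-1]

```text
clock: 66.35
eef_pos: [0.608, 0.342, 0.1441]
orientation: [3.141, 0.001, 2.437]
ft_force: [-0.2, -0.4, -1.7]
opening: 0.301
grip_force: 30.0
```

```bash
python3 go.py .4686,.374,.12,200
```

```text
t 66.3 [0.608  0.342  0.1441] psi 139.6 tilt 0.06 F [-0.2 -0.4 -1.7] T [ 0.08 -0.15  0.  ] open 0.301 grip 30.0 q [ 0.09  0.9  -1.08  1.47  0.81  1.26 -0.22]
.4686,.374,.12,200 -> [ 0.635 -0.329  0.12 ] yaw -1.006
```

>>> apply_moves:
  commands:
    - [[0.1,-0.05,0],-0.17]
    - [[0.2,-0.1,0],-0.34]
    - [[0.3,-0.15,0],-0.5]
    - [[0.4,-0.2,0],-0.67]
    - [[0.5,-0.26,0],-0.83]
    - [[0.635,-0.33,0.1],-1]
    - [[0.635,-0.33,0.12],-1]
    - [[0.635,-0.33,0.12],-1]

```text
clock: 67.35
eef_pos: [0.4687, 0.3735, 0.1199]
orientation: [-3.141, 0.0, -2.799]
ft_force: [-0.6, 0.5, -1.2]
opening: 0.3
grip_force: 30.0
```

```bash
python3 go.py .4686,.374,.0115,202
```

```text
t 67.3 [0.4687 0.3735 0.1199] psi -160.4 tilt 0.05 F [-0.6  0.5 -1.2] T [ 0.14 -0.12 -0.06] open 0.300 grip 30.0 q [ 0.12  0.93 -1.29  1.75  0.96  1.24  0.48]
.4686,.374,.0115,202 -> [-0.     0.003  0.542] yaw -0.039
```

>>> apply_moves:
  commands:
    - [[0,0,0.2],-0.04]
    - [[0,0,0.35],-0.04]
    - [[0,0,0.45],-0.04]
    - [[0,0,0.51],-0.04]
    - [[0,0,0.54],-0.04]
    - [[0,0,0.542],-0.04]
    - [[0,0,0.542],-0.04]

```text
clock: 68.22
eef_pos: [0.4674, 0.3746, 0.0126]
orientation: [3.141, 0.001, -2.752]
ft_force: [0.1, 0.4, -0.7]
opening: 0.302
grip_force: 30.0
```

>>> apply_moves:
  commands:
    - [[0,0,0],0]
    - [[0,0,0],0]
    - [[0,0,0],0]
    - [[0,0,0],0]
    - [[0,0,0],0]
    - [[0,0,-0.15],0]
    - [[0,0,-0.4],0]
    - [[0,0,-0.7],0]
    - [[0,0,-0.95],0]
    - [[0,0,-0.95],0]
  claw: 0.8

```text
clock: 69.47
eef_pos: [0.4681, 0.3763, 0.2062]
orientation: [3.139, 0.007, -2.752]
ft_force: [0.1, -0.4, -1.2]
opening: 0.8
grip_force: 0.0
```

```bash
python3 go.py; sed -i 's/"top","scene"):/"wrist","scene"):/;s/("wrist","wrist"/("wrist"/' th.py; python3 th.py 2>/dev/null; python3 jugpos.py .607,-.353 scene top
python3 - <<'E'
from h import *
from station import vision
s=vision.snapshot("scene");t=vision.snapshot("top")
P=cloud(t);hsv=cv2.cvtColor(t["pixels"],cv2.COLOR_RGB2HSV);m=(np.hypot(P[...,0]-.609,P[...,1]-.011)<.085)&(hsv[...,1]>40)&(hsv[...,0]<35)&(P[...,2]<.09);print("ivory px in pot",m.sum())
cv2.imwrite("pics/fin.png",cv2.hconcat([s["pixels"][120:420,180:580,::-1],t["pixels"][90:390,90:490,::-1]]))
E
```

```text
t 69.5 [0.4681 0.3763 0.2062] psi -157.7 tilt 0.40 F [ 0.1 -0.4 -1.2] T [ 0.13 -0.14 -0.  ] open 0.800 grip 0.0 q [ 0.16  0.85 -1.39  1.69  0.86  1.35  0.57]
wrist all (array([462.9, 375. ]), array([143.1,  35.7]), 21.8) 5987 ztop 0.033 head (array([506.1, 392. ]), array([47.3, 35.1]), 21.8) [0.5043 0.3911 0.0322]
scene all (array([467.3, 369.6]), array([145.7,  37.8]), 25.1) 469 ztop 0.0368 head (array([507. , 387.8]), array([47.3, 37.1]), 24.3) [0.5099 0.3866 0.033 ]
scene rim (array([ 0.6074, -0.3552]), 0.0482) 305 z pct [0.09  0.1   0.112]
 handle (array([ 595.4, -418.1]), array([53.1, 19.2]), 80.5) 73 [ 0.5949 -0.4248  0.094 ]
top rim (array([ 0.6061, -0.3537]), 0.0471) 236 z pct [0.091 0.103 0.11 ]
 handle (array([ 592.2, -421.6]), array([56.9, 16. ]), 77.7) 145 [ 0.5908 -0.4243  0.0946]
ivory px in pot 766
```

View pics/fin.png

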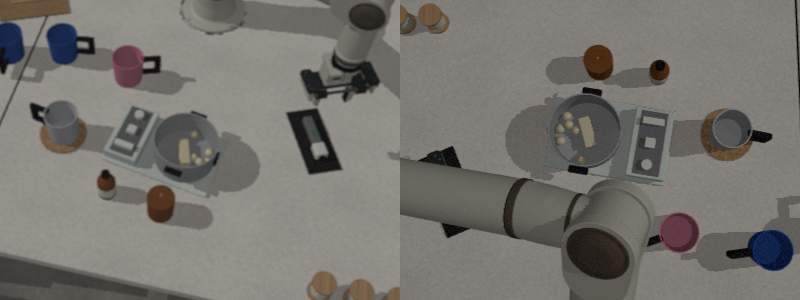

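The final view shows the jug empty and upright on the coaster (62,125), bar and balls in the pot (185,145), the thermometer on its mat (315,140), and the candle and oil untouched.

```bash
python3 -c "
from station import manip; print(manip.hand_in())"
```

```text
the job is handed in; nothing more can be done
None
```

I handed the job in at about 70 s: the one bar and all six balls are in the pot, the empty jug is upright on the coaster, the keys were pressed round, long, square (wrist force peaked near 43 N on round), the thermometer was held about 5 cm from the spot for about 3 s and laid back on its mat, and the candle and oil were not touched; no verdict came back.

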